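# Load the finishing mill and clamp its lid

### The job

Load the little finishing mill and close it up: first swing its hold-down arm well clear of the pot (about a quarter turn), then put every steel coupon on the bench into the pot and tip all the ceramic balls out of the steel cup into it, standing the empty cup upright again on the middle of its cork mat. When everything is in, set the lid flat on the pot with its plug inside the rim, swing the arm fully back to its stop over the lid, and push the plunger down until its foot sits on the lid's knob. Leave the amber bottle, the cork ring and the white jar as they stand.

Things in the scene. Friction and masses are not known exactly. Their poses are not given: they have to be found in the camera images.
- mill: The finishing mill, fixed, pose varies: grey round base (diameter 160, 30 mm high) with an open steel pot, outer diameter 120, inner 110, inner floor at z = 35, rim at z = 105 mm. Origin at bench level under the pot's centre. A post (diameter 24), 100 mm from the pot's axis along the mill's +x, carries the hold-down arm, top at z = 196 mm
- pot_rim (a point): Centre of the pot's mouth, 105 mm above the bench
- swing (a joint): Hold-down arm, an aluminium beam swinging level about the post. 0 rad = home against its stop, plunger over the pot's middle; grows to 2.0 as it swings clear towards the mill's +y. Plunger axis in the mill's frame: x = 0.100 - 0.100 cos(q), y = 0.100 sin(q) (m). Stays where it is left; about 2 N at the plunger moves it
- plunger (a joint): Clamp plunger at the arm's free end: 0 = up, grows to 0.032 m as it is pushed straight down; about 5 N moves it and it stays where it is left. Up, its rubber foot (diameter 20) is 160 mm above the bench; it meets the knob of a seated lid after 25 mm of travel
- plunger_head (a point): Middle of the flat top of the plunger's black round head (diameter 26, 20 mm high, below it a 12 mm shaft); 250 mm above the bench when the plunger is up. The head is the handle for swinging the arm and is pushed down to clamp
- lid: The pot's loose lid: steel disc, diameter 128, 8 to 14 mm above the origin; below it a plug (diameter 100, 8 mm deep, tapered edge), on top a black knob (diameter 24, from 14 to 38 mm). Origin at the centre of the plug's underside. Starts flat on the bench; seated, the disc lies on the rim, the origin 97 mm above the bench
- mat: Round cork mat, fixed on the bench, diameter 100, 5 mm thick; origin at the centre of its underside. The cup's place
- cup: Loose open steel cup holding the balls: 90 mm high, outer diameter 60 at the foot, 70 at the rim, wall 4, floor 5 mm. Origin at the centre of its underside, z up. Handle: an upright flat bar on its -y side, its middle 62 mm from the cup's axis, 10 mm thick along x, 18 mm along y, from 30 to 92 mm height; 18 mm gap to the wall. Pour over the +y side
- ball0: White ceramic ball, diameter 18 mm, origin at its centre; starts inside the cup (3 to 5 of the five are present)
- ball1: White ceramic ball, diameter 18 mm, origin at its centre; starts inside the cup (3 to 5 of the five are present)
- ball2: White ceramic ball, diameter 18 mm, origin at its centre; starts inside the cup (3 to 5 of the five are present)
- ball3: White ceramic ball, diameter 18 mm, origin at its centre; starts inside the cup (3 to 5 of the five are present)
- ball4: White ceramic ball, diameter 18 mm, origin at its centre; starts inside the cup (3 to 5 of the five are present)
- coupon0: Dark steel coupon, a block 45 x 22 x 12 mm along its x, y, z, origin at the centre of its underside; starts flat on the bench (1 to 3 of the three are present)
- coupon1: Dark steel coupon, a block 45 x 22 x 12 mm along its x, y, z, origin at the centre of its underside; starts flat on the bench (1 to 3 of the three are present)
- coupon2: Dark steel coupon, a block 45 x 22 x 12 mm along its x, y, z, origin at the centre of its underside; starts flat on the bench (1 to 3 of the three are present)
- amber: Bystander: amber bottle, diameter 56, height 110 mm, origin at its foot
- cork: Bystander: cork ring, diameter 72, 22 mm high, origin at the centre of its underside
- jar: Bystander: white jar with a black cap, diameter 60, height 70 mm, origin at its foot
Not all that is in view belongs to the job. Leave any red look-alike of the coupon2 alone.

How it is judged:
On the way, in this order (a step that is already met when the one before it is completed fails the run):
1. the hold-down arm is swung clear of the pot (over 1.1 rad) (value of joint swing above 1.1 rad), for 0.2 s.
2. the cup is tipped over by the pot (tilt over 1.2 rad, within 0.22 m of it) (angle between cup's own z axis and vertical above 1.2 rad and horizontal distance between cup and mill below 0.22 m), for 0.1 s.
3. every ball and coupon present is inside the pot, the lid not yet on (horizontal distance between each of ball0, ball1, ball2, ball3, ball4, coupon0, coupon1, coupon2 and mill below 0.052 m and z of ball0 in the frame of mill between 0.025 and 0.095 m and z of ball1 in the frame of mill between 0.025 and 0.095 m and z of ball2 in the frame of mill between 0.025 and 0.095 m and z of ball3 in the frame of mill between 0.025 and 0.095 m and z of ball4 in the frame of mill between 0.025 and 0.095 m and z of coupon0 in the frame of mill between 0.025 and 0.095 m and z of coupon1 in the frame of mill between 0.025 and 0.095 m and z of coupon2 in the frame of mill between 0.025 and 0.095 m and horizontal distance between lid and mill above 0.03 m), for 0.2 s.
4. the lid is seated flat on the pot (horizontal distance between lid and mill below 0.009 m and z of lid in the frame of mill between 0.093 and 0.101 m and angle between lid's own z axis and vertical below 0.06 rad), for 0.2 s.
5. the arm is home over the lid and the plunger is down on its knob (all of step 4 and value of joint swing below 0.1 rad and value of joint plunger above 0.0225 m), for 0.2 s.
At the end, for the whole second after the job is handed in: All balls and coupons present are in the pot; lid seated (9 mm of centre, 4 mm of height, 0.06 rad); arm within 0.10 rad of its stop over the pot, plunger down over 22.5 mm (meets the knob at 25); cup upright (0.10 rad), at rest on the cork mat within 30 mm of its centre (all of step 5 and horizontal distance between each of ball0, ball1, ball2, ball3, ball4, coupon0, coupon1, coupon2 and mill below 0.052 m and z of ball0 in the frame of mill between 0.025 and 0.095 m and z of ball1 in the frame of mill between 0.025 and 0.095 m and z of ball2 in the frame of mill between 0.025 and 0.095 m and z of ball3 in the frame of mill between 0.025 and 0.095 m and z of ball4 in the frame of mill between 0.025 and 0.095 m and z of coupon0 in the frame of mill between 0.025 and 0.095 m and z of coupon1 in the frame of mill between 0.025 and 0.095 m and z of coupon2 in the frame of mill between 0.025 and 0.095 m and angle between cup's own z axis and vertical below 0.1 rad and horizontal distance between cup and mat below 0.03 m and z of cup in the frame of mat below 0.012 m and linear speed of cup below 0.02 m/s); the robot touches nothing.
It fails at once if a bystander (amber bottle, cork ring, white jar) is moved over 30 mm (distance of any of amber, cork, jar from where it was at the start of the episode above 0.03 m).
Of coupon0, coupon1, coupon2 only 1 to 3 are there at a start; the rules pass over those that are not, and their reading is None.
Of ball0, ball1, ball2, ball3, ball4 only 3 to 5 are there at a start; the rules pass over those that are not, and their reading is None.
At some moment in a run one of coupon0, coupon1, coupon2, lid may be knocked a few centimetres aside while the robot is not near it.
It also fails if it takes over 210 s, if anything falls off the work surface, if the arm or the gripper's body presses on something with over 40 N, if the wrist force passes 120 N, or if a joint passes its speed limit or range.

### The arm

A 6-joint arm with a two-finger parallel gripper is mounted at the origin on the work surface. World frame = base frame: x ahead of the robot, y to its left, z up, the work surface at z = 0. Lengths are in m, angles in rad, forces in N, time in s.
With the tool pointing down it reaches from about 0.3 to 0.775 m from the base axis. Payload 14.6 kg.
Tool frame: the origin (TCP) lies on the centre line of the jaws, within the pads' length; the fingertips stand 19 mm ahead of it and the grasp point (between the pads) is the TCP; z points along the fingers, y is the line along which they close (so a half turn about z gives the same grasp; the last joint's range is limited). The gripper opens to 94 mm and grips with 3 to 60 N. Pads are 16 mm wide; open, the fingers measure 119 mm over their backs; the gripper's body (75 mm by 177 mm) begins 78 mm behind the grasp point.
Start: joints at [1.036, 0.3, 1.521, -0, 1.321, -0.067], TCP at [0.248, 0.491, 0.193] pointing down, gripper open.
Joint ranges: [-3.03, 3.03], [-0.79, 2.21], [0.23, 2.52], [-1.04, 4.18], [0, 3.07], [-2.55, 2.55]. Speed limits (rad/s): [2.22, 2.22, 2.57, 3.14, 3.14, 3.14].

### API

Orientations are given as [roll, pitch, yaw] about the fixed x, y, z axes, in that order (R = Rz(yaw) Ry(pitch) Rx(roll)).
In Python, from station import get_obs, camera, workorder gives the robot as it stands.
- The arm moves only by the tool play_rows, never from a script. Its argument "motion" is a list that holds one entry, the list of rows, each a list of 7 numbers: the shift along the tool's x, y, z as a fraction of full scale, then the turn, a rotation vector about the tool's x, y, z as a fraction of full scale, then the opening, from -1 (shut) to 1 (fully open). In form: [[[x, y, z, ax, ay, az, grip], ...]]. A call has 1 to 10 rows; each row is the pose to reach, as a shift and turn from the pose commanded when the call began, along the tool's axes at that moment, turning the shorter way round; what a row does not reach only later rows make up. Full scale, the value 1, is 0.25 m for a shift and 2 pi rad for a turn. A row lasts 1/10 s, in which the tool goes at most 50 mm and 8.59 degrees, less where a joint would pass 70% of its speed; a pose out of reach is approached as far as the arm can. A call with a number of a shift or a turn outside -1 to 1 is refused whole. A call with a gripper value outside its range is refused whole. The fingers move at their own pace and stop on an object; "grip_force" is the grip in N (left out, the last holds). Time passes only in rows, so rows that repeat a pose let the fingers close. It gives the time, the measured TCP pose, the force, the opening and the grip force at its end, in the units of the state.
- get_obs(): the state, without advancing time (a new reading comes with each control period).
- camera(name): name is "side" or "top"; returns a dict with "frame" (480x640x3 uint8, red, green, blue), "z_map" (480x640 float32, m along the optical axis (not along the pixel's ray), 0 where there is no reading), "camera_matrix" (3x3 intrinsics, pixels), "T" (4x4, takes a point from camera to world coordinates). Camera axes: x right, y up, looking along -z (the intrinsics and any distortion apply to the point x, -y, -z); pixel columns grow to the right and rows downward; lengths in m; the calibration is good to about 2 mm. A picture is of the moment at which its call begins.
- workorder.hand_in(): hands the job in; it is judged then, once.
The state is a dict: "time_s": time; "qpos": joint angles; "joint_vel": joint speeds; "tau": joint torques, N m; "ee_pos": TCP position; "eef_rot": TCP orientation; "force": force on the tool from outside, world axes, zero at the start; "moment": the same for the moment, N m; "grip_width": finger opening in m; "grip_force": force on a finger pad.
Only numpy, scipy, OpenCV 4.12 (cv2) and the standard library are available. Lean on these libraries where they do the work, as an engineer would, in place of code of your own. Each camera call takes 0.05 s, during which the arm holds its last target. There are 200 camera calls.

## Working session

There is one attempt and no reset: what is moved stays moved. The work goes in short steps, Python scripts to look and compute and a tool call to move; the robot and the scene stay as the last step left them, time stands still between calls to the robot, and variables do not carry over. Pictures are saved under pics/ and viewed, at most 14 in all, crops included, and the job is handed in when it is done.

Besides the shell and the picture viewer there is one more tool, called as a command line: name --argument value ..., lists and objects as JSON in quotes. play_rows: Moves the arm, as the interface text tells. Its arguments: {"type":"object","properties":{"motion":{"type":"array"},"grip_force":{"type":"number"}},"required":["motion"]}

```bash
mkdir -p pics; ls
cat > h.py <<'E'
import numpy as np, cv2
from station import get_obs, camera, workorder
def snap(name,fn=None):
    c=camera(name)
    if fn: cv2.imwrite('pics/'+fn,c['frame'][:,:,::-1])
    K=c['camera_matrix'];z=c['z_map'];v,u=np.mgrid[:480,:640]
    x=(u-K[0,2])/K[0,0]*z;y=(v-K[1,2])/K[1,1]*z
    P=np.stack([x,-y,-z,np.ones_like(z)],-1)@c['T'].T
    P=P[...,:3];P[z==0]=np.nan
    np.savez(''+name+'.npz',P=P,f=c['frame'])
    return c,P
E
python3 - <<'E'
from h import *
for n in('top','side'):
    c,P=snap(n,n+'0.png');print(c['camera_matrix'],c['T'].round(3))
print(get_obs())
E
```

```text
pics
[[582.26163883   0.         316.84776951]
 [  0.         582.26163883 248.45225289]
 [  0.           0.           1.        ]] [[-0.023  0.994 -0.106  0.412]
 [-1.    -0.022  0.004  0.052]
 [ 0.002  0.106  0.994  1.415]
 [ 0.     0.     0.     1.   ]]
[[540.19940986   0.         312.02531347]
 [  0.         540.19940986 236.24783289]
 [  0.           0.           1.        ]] [[ 0.998  0.042 -0.047  0.507]
 [-0.063  0.731 -0.679 -0.618]
 [ 0.006  0.681  0.732  0.913]
 [ 0.     0.     0.     1.   ]]
{'time_s': 0.1, 'qpos': array([ 1.03639093e+00,  3.00418477e-01,  1.52151349e+00, -5.19353645e-06,
        1.32069607e+00, -6.66104167e-02]), 'joint_vel': array([-0.00011569, -0.00155153, -0.00136732, -0.00124781,  0.00069291,
        0.00128554]), 'tau': array([ 3.13992619e-03, -5.32648194e+01, -3.53288341e+01,  7.09666614e-02,
        2.35524040e-02,  1.74877073e-05]), 'ee_pos': array([0.24788906, 0.49069393, 0.19234379]), 'eef_rot': array([-3.14055923e+00, -6.38970490e-05,  2.67379892e+00]), 'force': array([ 0.11437002, -0.24099178, -0.50722122]), 'moment': array([0.03314996, 0.0360343 , 0.05050454]), 'grip_force': 0.0, 'grip_width': 0.09386771563520817}
```

View pics/top0.png

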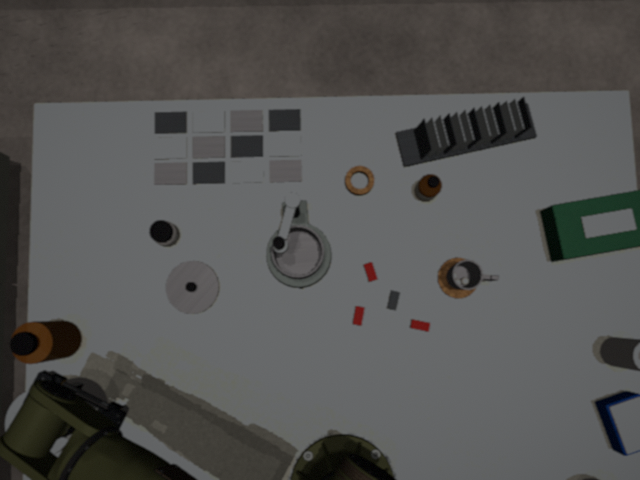

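View pics/side0.png

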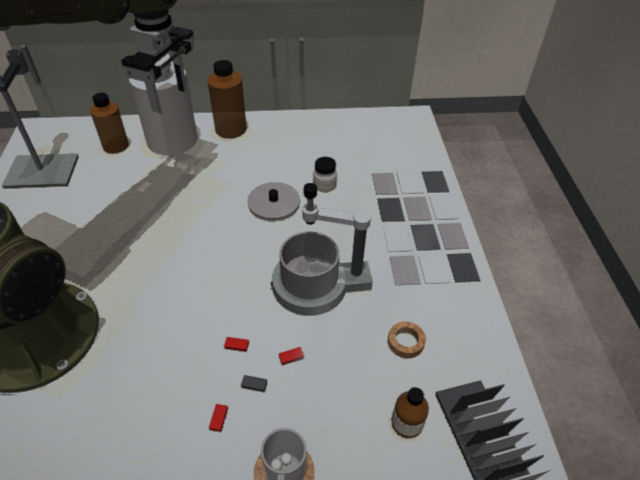

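Top view: mill pot (298,255), post (293,203), plunger head (280,243), lid (192,287), one dark coupon (393,300), three red decoys, cup on mat (463,276) with its handle pointing right (490,278), jar (163,232), cork ring (360,180), amber bottle (428,187).

```bash
cat >> h.py <<'E'
def load(n):
    d=np.load(''+n+'.npz');return d['P'],d['f'].astype(int)
def sel(P,c,zr,r):
    return (np.hypot(P[...,0]-c[0],P[...,1]-c[1])<r)&(P[...,2]>zr[0])&(P[...,2]<zr[1])
def circ(p):
    A=np.c_[2*p[:,:2],np.ones(len(p))];s=np.linalg.lstsq(A,(p[:,:2]**2).sum(1),rcond=None)[0]
    return s[:2],np.sqrt(s[2]+s[0]**2+s[1]**2)
E
python3 - <<'E'
from h import *
for n in('top','side'):
    P,f=load(n)
    pts=dict(top=dict(mill=(298,255),post=(293,203),head=(280,243),lid=(192,287),knob=(190,287),coup=(393,300),cup=(463,274),handle=(493,278),bench=(350,380)),
     side=dict(head=(310,190),post=(362,219),lid=(260,205),knob=(273,195),coup=(254,383),cup=(285,435),bench=(150,330)))[n]
    print(n)
    for k,(u,v) in pts.items(): print(k,P[v,u].round(4))
P,f=load('top')
c0=P[255,298][:2]
for zr,nm in(((.098,.11),'rim'),((.02,.034),'base')):
    m=sel(P,c0,zr,.1);p=P[m];print(nm,len(p),p.mean(0),*circ(p),p[:,:2].min(0),p[:,:2].max(0))
for nm,c,zr,r in(('head',P[243,280],(.235,.26),.03),('posttop',P[203,293],(.185,.21),.03),('lid',P[287,192],(.008,.02),.08),('knob',P[287,190],(.03,.045),.03),('mat',P[276,460],(.003,.009),.07),('cuprim',P[276,463],(.087,.1),.06),('handle',P[278,493],(.085,.1),.03)):
    m=sel(P,c,zr,r);p=P[m];print(nm,len(p),p.mean(0).round(4),(p.min(0)+p.max(0)).round(4)/2,(p.max(0)-p.min(0)).round(4))
for n in('top','side'):
    P,f=load(n);uv=dict(top=(393,300),side=(254,383))[n];c=P[uv[1],uv[0]]
    m=(np.hypot(P[...,0]-c[0],P[...,1]-c[1])<.035)&(f.max(-1)<115);p=P[m];m2=m&(P[...,2]>.008);p=P[m2]
    print('coupon',len(p),cv2.minAreaRect((p[:,:2]*1000).astype(np.float32)),p[:,2].mean())
    for nm,cc in(('cup',P[276,463] if n=='top' else None),):pass
E
```

```text
top
mill [0.5448 0.0908 0.0319]
post [0.6395 0.0945 0.1995]
head [0.5491 0.1204 0.2491]
lid [0.4741 0.3425 0.0367]
knob [0.4739 0.3458 0.0433]
coup [ 0.4331 -0.1347  0.011 ]
cup [ 0.4917 -0.3057  0.0122]
handle [ 0.4763 -0.3518  0.0963]
bench [ 0.2457 -0.0264  0.0021]
side
head [0.5538 0.1148 0.2479]
post [0.6501 0.0886 0.1935]
lid [0.4467 0.3301 0.0099]
knob [0.4792 0.3398 0.0319]
coup [ 0.437  -0.1385  0.0107]
cup [ 0.4917 -0.2656  0.0758]
bench [ 0.2289 -0.0048 -0.0011]
rim 313 [0.54185989 0.08334418 0.10458144] [0.54910517 0.09161844] 0.057990778703059825 [0.48784105 0.03183739] [0.64146816 0.1500055 ]
base 1527 [0.54187347 0.0863381  0.03017194] [0.5499255  0.09092012] 0.06338253421552811 [0.47077623 0.01390128] [0.64434081 0.16766338]
head 136 [0.5506 0.1247 0.2493] [0.5508  0.12455 0.2459 ] [0.0253 0.0245 0.0213]
posttop 289 [0.6389 0.0992 0.1947] [0.63675 0.098   0.1939 ] [0.0515 0.033  0.0166]
lid 2025 [0.4755 0.3484 0.0141] [0.4754 0.3458 0.014 ] [0.1252 0.1346 0.012 ]
knob 81 [0.4753 0.3481 0.0373] [0.47525 0.3485  0.03675] [0.0214 0.0223 0.0132]
mat 621 [ 0.4826 -0.2862  0.0055] [ 0.48785 -0.2982   0.006  ] [0.1359 0.1366 0.006 ]
cuprim 255 [ 0.4842 -0.3086  0.094 ] [ 0.4859  -0.31135  0.0935 ] [0.0665 0.104  0.0128]
handle 92 [ 0.4799 -0.3408  0.0931] [ 0.4816 -0.3428  0.0925] [0.0179 0.0411 0.0149]
coupon 161 ((431.4468994140625, -144.43011474609375), (48.447166442871094, 51.62040328979492), 66.57679748535156) 0.012703592640328018
coupon 251 ((437.1092529296875, -136.37298583984375), (23.4881649017334, 45.2744255065918), 74.87362670898438) 0.010516706502877164
```

Run:
```python
import cv2,numpy as np
a=cv2.imread('pics/top0.png');b=cv2.imread('pics/side0.png')
f=lambda i,x,y,w,h:cv2.resize(i[y:y+h,x:x+w],(400,300),interpolation=cv2.INTER_CUBIC)
o=np.vstack([np.hstack([f(a,420,240,100,75),f(a,250,190,120,90)]),np.hstack([f(b,220,405,100,75),f(a,140,250,100,75)])])
cv2.imwrite('pics/crop0.png',np.clip(o*1.5,0,255).astype(np.uint8))
```

```text
(no output)
```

View pics/crop0.png

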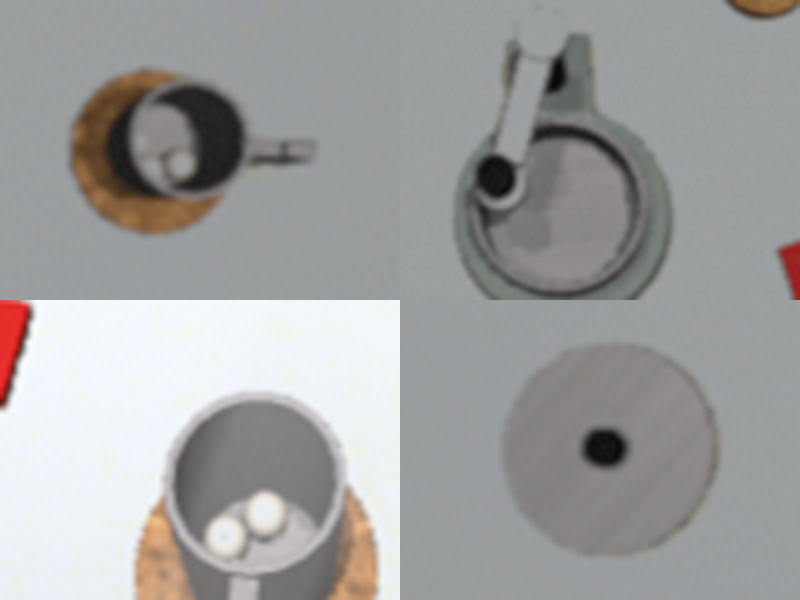

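Crops: the cup (handle to the right, so -y world) holds at least two visible balls. It sits off-centre on the mat, whose centre is about (457,278). The arm is already about 0.3 rad open. Next I refine the fits and work out a pose and arc for the swing.

```bash
cat >> h.py <<'E'
from scipy.spatial.transform import Rotation as R
def fitc(p,r):
    from scipy.optimize import least_squares
    return least_squares(lambda c:np.hypot(p[:,0]-c[0],p[:,1]-c[1])-r,p[:,:2].mean(0),loss='soft_l1',f_scale=.002).x
def rel(pos,rot,p0=None,r0=None):
    """row numbers for target pos, R from the pose p0,r0 (default measured)"""
    o=get_obs();p0=o['ee_pos'] if p0 is None else p0;r0=R.from_euler('xyz',o['eef_rot']) if r0 is None else r0
    return np.r_[r0.inv().apply(np.array(pos)-p0)/.25,(r0.inv()*rot).as_rotvec()/(2*np.pi)].round(4)
down=lambda yaw:R.from_euler('xyz',[np.pi,0,yaw])
E
python3 - <<'E'
from h import *
for n in('top','side'):
    P,f=load(n)
    def g(c,zr,r,rin=0): 
        m=sel(P,c,zr,r)&~sel(P,c,zr,rin);return P[m]
    c=np.array([.5425,.091])
    p=g(c,(.1,.108),.07,.045);p=p[p[:,0]<.6];print(n,'rim',len(p),fitc(p,.0575) )
    p=g(c,(.025,.034),.085,.065);p=p[p[:,0]<.6];print('base',len(p),p.mean(0))
    for rad in(.06,):
        pass
    p=g((.64,.098),(.19,.203),.02);print('posttop',len(p),p.mean(0),(p.min(0)+p.max(0))/2)
    p=g((.551,.124),(.24,.256),.02);print('head',len(p),p.mean(0),(p.min(0)+p.max(0))/2)
    p=g((.475,.348),(.03,.042),.02);print('knob',len(p),p.mean(0),(p.min(0)+p.max(0))/2)
    p=g((.475,.348),(.009,.018),.075);print('lid',len(p),p.mean(0),(p.min(0)+p.max(0))/2)
    p=g((.485,-.30),(.085,.101),.048,.02);print('cuprim',len(p),fitc(p,.033))
    p=g((.482,-.36),(.085,.101),.018);print('handle',len(p),p.mean(0),(p.min(0)+p.max(0))/2)
    m=sel(P,(.485,-.285),(-.005,.012),.08)&(f[...,0]-f[...,2]>25);p=P[m];print('mat',len(p),p.mean(0),(p.min(0)+p.max(0))/2,(p.max(0)-p.min(0)))
    m=sel(P,(.435,-.137),(.005,.016),.035)&(f.max(-1)-f.min(-1)<20)&(f.max(-1)<95);p=P[m];print('coup',len(p),p.mean(0),cv2.minAreaRect((p[:,:2]*1000).astype(np.float32)))
    for nm,cc in(('amber',(.66,-.22)),('cork',(.66,-.06)),('jar',(.58,.40))):
        m=sel(P,cc,(.015,.13),.07);p=P[m];print(nm,len(p),p.mean(0).round(3),p.min(0).round(3),p.max(0).round(3))
E
```

```text
top rim 227 [0.54763605 0.09127623]
base 532 [0.52898078 0.08867169 0.02958558]
posttop 211 [0.64193088 0.09813467 0.19567162] [0.64028487 0.09773032 0.19616991]
head 132 [0.55084242 0.12466673 0.24953478] [0.55124527 0.12454504 0.24858026]
knob 76 [0.47504924 0.3483094  0.03690057] [0.47526821 0.34852343 0.03581373]
lid 1838 [0.47546083 0.34836074 0.01384927] [0.475383   0.34892468 0.01350654]
cuprim 249 [ 0.48581129 -0.29370378]
handle 48 [ 0.4783013  -0.35220942  0.09488164] [ 0.47865719 -0.3527969   0.09296026]
mat 479 [ 0.47674336 -0.27693841  0.00534997] [ 0.48417397 -0.28818598  0.00404117] [0.09527059 0.08547435 0.01571459]
coup 156 [ 0.43308943 -0.13374981  0.01155809] ((432.2323913574219, -135.43276977539062), (25.48916244506836, 45.93677520751953), 75.39366912841797)
amber 559 [ 0.693 -0.217  0.075] [ 0.671 -0.251  0.015] [ 0.726 -0.194  0.116]
cork 199 [ 0.707 -0.06   0.022] [ 0.692 -0.095  0.015] [ 0.727 -0.027  0.03 ]
jar 666 [0.595 0.402 0.056] [0.512 0.345 0.015] [0.633 0.437 0.079]
side rim 340 [0.55125844 0.08795623]
base 464 [0.54190484 0.03456383 0.02828066]
posttop 158 [0.64369848 0.09601407 0.19352611] [0.64032714 0.09508545 0.19400091]
head 141 [0.55478628 0.1196834  0.24693959] [0.55528273 0.12114721 0.2454557 ]
knob 65 [0.47976241 0.34410947 0.03547446] [0.48053737 0.34463269 0.03597952]
lid 1319 [0.47985734 0.34207055 0.01218409] [0.48070886 0.34603489 0.01319378]
cuprim 549 [ 0.48950398 -0.29698724]<stdin>:16: RuntimeWarning: Mean of empty slice.
  ret = um.true_divide(
Traceback (most recent call last):
ValueError: zero-size array to reduction operation minimum which has no identity
```

Run:
```python
from h import *
r=down(2.867)
print(rel((.30,.42,.31),r),rel((.553,.1225,.31),r),sep='\n')
c=np.array([.6475,.096]);p0=np.array([.553,.1225]);z=.247
P0=np.r_[p0,z]
for s in range(5,90,5):
    a=np.radians(-s);M=np.array([[np.cos(a),-np.sin(a)],[np.sin(a),np.cos(a)]])
    print(s,rel(np.r_[c+M@(p0-c),z],down(2.867+a),P0,r).tolist())
for s0 in(45,):
    a=np.radians(-s0);M=np.array([[np.cos(a),-np.sin(a)],[np.sin(a),np.cos(a)]]);
```

```text
[-3.135e-01 -1.589e-01 -4.705e-01 -2.000e-04 -0.000e+00 -3.070e-02]
[-1.7534e+00 -7.6470e-01 -4.6990e-01 -2.0000e-04 -0.0000e+00 -3.0700e-02]
5 [-0.0015, 0.0342, 0.0, -0.0, -0.0, 0.0139]
10 [-0.0059, 0.0682, 0.0, 0.0, -0.0, 0.0278]
15 [-0.0133, 0.1016, 0.0, 0.0, -0.0, 0.0417]
20 [-0.0235, 0.1343, 0.0, 0.0, -0.0, 0.0556]
25 [-0.0366, 0.166, 0.0, 0.0, -0.0, 0.0694]
30 [-0.0524, 0.1964, 0.0, -0.0, -0.0, 0.0833]
35 [-0.0707, 0.2253, 0.0, 0.0, -0.0, 0.0972]
40 [-0.0915, 0.2525, 0.0, 0.0, -0.0, 0.1111]
45 [-0.1147, 0.2777, 0.0, 0.0, -0.0, 0.125]
50 [-0.1399, 0.3009, 0.0, 0.0, -0.0, 0.1389]
55 [-0.167, 0.3218, 0.0, 0.0, -0.0, 0.1528]
60 [-0.1959, 0.3402, 0.0, 0.0, -0.0, 0.1667]
65 [-0.2262, 0.3561, 0.0, 0.0, -0.0, 0.1806]
70 [-0.2579, 0.3692, 0.0, -0.0, -0.0, 0.1944]
75 [-0.2905, 0.3796, 0.0, 0.0, -0.0, 0.2083]
80 [-0.3239, 0.387, 0.0, 0.0, -0.0, 0.2222]
85 [-0.3579, 0.3915, 0.0, 0.0, -0.0, 0.2361]
```

play_rows --motion '[[[0, 0, -0.2, 0, 0, 0, 1], [-0.1, -0.05, -0.4, 0, 0, -0.01, 1], [-0.25, -0.1, -0.47, 0, 0, -0.03, 1], [-0.45, -0.2, -0.47, 0, 0, -0.03, 1], [-0.65, -0.29, -0.47, 0, 0, -0.03, 1], [-0.82, -0.37, -0.47, 0, 0, -0.03, 1], [-0.95, -0.42, -0.47, 0, 0, -0.03, 1], [-0.95, -0.42, -0.47, 0, 0, -0.03, 1]]]' --grip_force 6

```text
time_s: 0.9
ee_pos: [0.4149, 0.2868, 0.31]
eef_rot: [-3.141, 0.0, 2.858]
force: [-0.1, 0.9, -0.6]
grip_width: 0.0939
grip_force: 0.0
```

Run:
```python
from h import *
r=down(2.867)
print(get_obs()['ee_pos'],rel((.553,.1225,.30),r),rel((.553,.1225,.247),r),sep='\n')
```

```text
[0.41493703 0.28683122 0.3099685 ]
[-7.143e-01 -4.762e-01  4.030e-02 -1.000e-04  0.000e+00 -1.500e-03]
[-7.143e-01 -4.760e-01  2.523e-01 -1.000e-04  0.000e+00 -1.500e-03]
```

play_rows --motion '[[[-0.2, -0.13, 0, 0, 0, -0.0015, 1], [-0.4, -0.27, 0, 0, 0, -0.0015, 1], [-0.6, -0.4, 0, 0, 0, -0.0015, 1], [-0.714, -0.476, 0.04, 0, 0, -0.0015, 1], [-0.714, -0.476, 0.15, 0, 0, -0.0015, 1], [-0.714, -0.476, 0.252, 0, 0, -0.0015, 1], [-0.714, -0.476, 0.252, 0, 0, -0.0015, 1], [-0.714, -0.476, 0.252, 0, 0, -0.0015, -1], [-0.714, -0.476, 0.252, 0, 0, -0.0015, -1], [-0.714, -0.476, 0.252, 0, 0, -0.0015, -1]]]' --grip_force 6

```text
time_s: 1.9
ee_pos: [0.5516, 0.1271, 0.2489]
eef_rot: [3.141, 0.002, 2.873]
force: [0.3, -0.5, 0.2]
grip_width: 0.0739
grip_force: 0.0
```

Run:
```python
from h import *
o=get_obs();print(o['qpos'],o['force'])
snap('top','t1.png');c,P=snap('side','s1.png')
```

```text
[ 1.61721919e-01  2.98953485e-01  1.39257173e+00  3.39525177e-05
  1.44784118e+00 -1.13998864e+00] [ 0.32694229 -0.49459789  0.19583208]
```

play_rows --motion '[[[0, 0, 0, 0, 0, 0, -1], [0, 0, 0, 0, 0, 0, -1], [0, 0, 0, 0, 0, 0, -1], [0, 0, 0, 0, 0, 0, -1], [0, 0, 0, 0, 0, 0, -1], [0, 0, 0, 0, 0, 0, -1]]]' --grip_force 6

```text
time_s: 2.6
ee_pos: [0.5514, 0.1265, 0.2473]
eef_rot: [-3.142, -0.0, 2.872]
force: [-0.7, -0.5, 0.2]
grip_width: 0.017
grip_force: 0.0
```

Run:
```python
from h import *
snap('top','t2.png');c,P=snap('side','s2.png')
a=cv2.imread('pics/s2.png');b=cv2.imread('pics/t2.png')
f=lambda i,x,y:cv2.resize(i[y:y+150,x:x+160],(400,375),interpolation=cv2.INTER_CUBIC)
cv2.imwrite('pics/c2.png',np.hstack([f(a,240,130),f(b,220,170)]))
print(get_obs()['grip_width'])
```

```text
0.009463579914822044
```

View pics/c2.png

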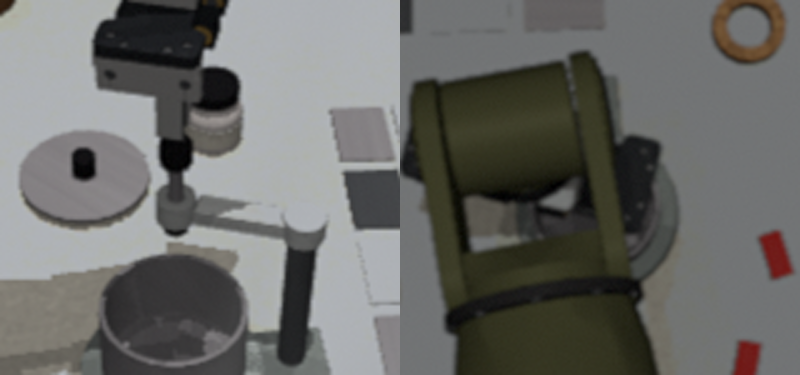

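Run:
```python
from h import *
P,f=load('side')
for v in range(168,216,3): print(v,[(P[v,u]*1000).round().tolist() for u in(305,310,315)],f[v,310])
o=get_obs();print(o['ee_pos'],o['grip_width'])
```

```text
168 [[541.0, 46.0, 358.0], [549.0, 40.0, 362.0], [557.0, 41.0, 361.0]] [73 72 71]
171 [[545.0, 109.0, 298.0], [553.0, 107.0, 300.0], [564.0, 132.0, 278.0]] [72 72 71]
174 [[544.0, 108.0, 292.0], [553.0, 108.0, 292.0], [564.0, 130.0, 273.0]] [73 72 71]
177 [[544.0, 108.0, 286.0], [553.0, 104.0, 288.0], [564.0, 131.0, 265.0]] [72 72 72]
180 [[544.0, 109.0, 277.0], [553.0, 105.0, 280.0], [583.0, 390.0, 30.0]] [73 72 71]
183 [[544.0, 108.0, 272.0], [553.0, 105.0, 274.0], [584.0, 396.0, 15.0]] [73 72 71]
186 [[545.0, 126.0, 248.0], [555.0, 127.0, 247.0], [564.0, 124.0, 249.0]] [22 21 22]
189 [[545.0, 117.0, 249.0], [554.0, 118.0, 248.0], [563.0, 116.0, 249.0]] [9 7 9]
192 [[545.0, 116.0, 242.0], [554.0, 112.0, 246.0], [563.0, 115.0, 243.0]] [8 7 9]
195 [[545.0, 118.0, 233.0], [554.0, 113.0, 237.0], [563.0, 113.0, 237.0]] [7 7 8]
198 [[557.0, 357.0, 2.0], [554.0, 110.0, 233.0], [582.0, 362.0, -4.0]] [17 17 18]
201 [[557.0, 353.0, -4.0], [554.0, 118.0, 217.0], [581.0, 347.0, 0.0]] [56 54 55]
204 [[545.0, 133.0, 196.0], [554.0, 120.0, 208.0], [565.0, 135.0, 193.0]] [55 54 55]
207 [[545.0, 127.0, 194.0], [554.0, 119.0, 201.0], [564.0, 123.0, 196.0]] [56 54 55]
210 [[545.0, 119.0, 194.0], [554.0, 117.0, 195.0], [564.0, 118.0, 193.0]] [60 59 60]
213 [[544.0, 112.0, 192.0], [554.0, 113.0, 191.0], [563.0, 110.0, 193.0]] [89 89 87]
[0.55140908 0.12650532 0.24733134] 0.009463579914822044
```

```bash
cat >> h.py <<'E'
def proj(c,p):
    q=np.linalg.inv(c['T'])@np.r_[p,1];K=c['camera_matrix'];return (K@(np.array([q[0],-q[1],-q[2]])/-q[2]))[:2]
E
python3 - <<'E'
from h import *
c,P=snap('side')
outs=[]
for fn,p,yaw,w in(('side0.png',(.2479,.4907,.1923),2.674,.094),('s1.png',(.5516,.1271,.2489),2.873,.074),('s2.png',(.5514,.1265,.2473),2.872,.0095)):
    im=cv2.imread('pics/'+fn);p=np.array(p);ry=down(yaw).apply([0,1,0])
    S=4;u,v=proj(c,p).astype(int);u0,v0=max(u-50,0),max(v-75,0)
    k=cv2.resize(im[v0:v0+125,u0:u0+66*1],None,fx=S,fy=S,interpolation=cv2.INTER_CUBIC)
    for s in(-1,1):
        for dz,col in((0,(0,255,0)),(-.019,(0,0,255))):
            q=proj(c,p+ry*s*w/2+[0,0,dz]);cv2.circle(k,tuple(((q-[u0,v0])*S).astype(int)),4,col,-1)
    outs.append(k[:500,:264])
cv2.imwrite('pics/c3.png',np.hstack(outs));print([o.shape for o in outs])
E
```

```text
[(500, 264, 3), (500, 264, 3), (500, 264, 3)]
```

View pics/c3.png

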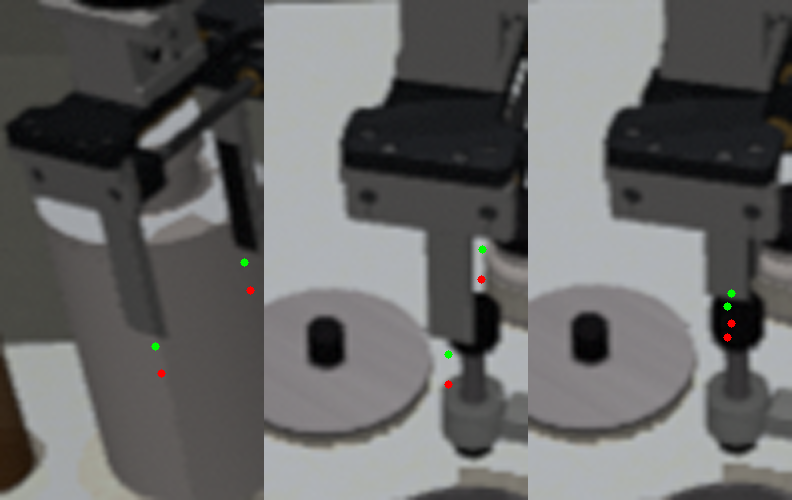

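Measurement: with the tool at reported z = 0.247, the fingertips actually sit at about z = 0.267. They closed above the head top (0.249) with no contact. So the tips are about 38 mm higher than the interface text suggests. I open and go lower, watching the force.

play_rows --motion '[[[0, 0, 0, 0, 0, 0, 1], [0, 0, 0, 0, 0, 0, 1], [0, 0, 0, 0, 0, 0, 1], [0, 0, 0, 0, 0, 0, 1], [0, 0, 0, 0, 0, 0, 1], [-0.01, -0.014, 0, 0, 0, 0, 1], [-0.01, -0.014, 0.04, 0, 0, 0, 1], [-0.01, -0.014, 0.08, 0, 0, 0, 1], [-0.01, -0.014, 0.12, 0, 0, 0, 1], [-0.01, -0.014, 0.14, 0, 0, 0, 1]]]'

```text
time_s: 3.75
ee_pos: [0.5524, 0.1224, 0.2107]
eef_rot: [-3.141, -0.002, 2.872]
force: [-0.4, 0.8, -0.2]
grip_width: 0.0826
grip_force: 0.0
```

play_rows --motion '[[[0, 0, 0, 0, 0, 0, -1], [0, 0, 0, 0, 0, 0, -1], [0, 0, 0, 0, 0, 0, -1], [0, 0, 0, 0, 0, 0, -1], [0, 0, 0, 0, 0, 0, -1], [0, 0, 0, 0, 0, 0, -1], [0, 0, 0, 0, 0, 0, -1], [0, 0, 0, 0, 0, 0, -1]]]' --grip_force 6

```text
time_s: 4.55
ee_pos: [0.5528, 0.1226, 0.2124]
eef_rot: [3.141, -0.0, 2.872]
force: [-1.9, 0.6, 0.9]
grip_width: 0.0261
grip_force: 6.0
```

play_rows --motion '[[[-0.0015, 0.034, 0, 0, 0, 0.014, -1], [-0.006, 0.068, 0, 0, 0, 0.028, -1], [-0.013, 0.102, 0, 0, 0, 0.042, -1], [-0.0235, 0.134, 0, 0, 0, 0.0556, -1], [-0.0366, 0.166, 0, 0, 0, 0.0694, -1], [-0.0524, 0.1964, 0, 0, 0, 0.0833, -1], [-0.0707, 0.2253, 0, 0, 0, 0.0972, -1], [-0.0915, 0.2525, 0, 0, 0, 0.1111, -1], [-0.1147, 0.2777, 0, 0, 0, 0.125, -1], [-0.1147, 0.2777, 0, 0, 0, 0.125, -1]]]'

```text
time_s: 5.55
ee_pos: [0.5992, 0.1828, 0.2123]
eef_rot: [3.141, -0.001, 2.086]
force: [-3.4, 4.9, 1.2]
grip_width: 0.0258
grip_force: 6.0
```

play_rows --motion '[[[-0.0015, 0.034, 0, 0, 0, 0.014, -1], [-0.006, 0.068, 0, 0, 0, 0.028, -1], [-0.013, 0.102, 0, 0, 0, 0.042, -1], [-0.0235, 0.134, 0, 0, 0, 0.0556, -1], [-0.0366, 0.166, 0, 0, 0, 0.0694, -1], [-0.0524, 0.1964, 0, 0, 0, 0.0833, -1], [-0.0707, 0.2253, 0, 0, 0, 0.0972, -1], [-0.0915, 0.2525, 0, 0, 0, 0.1111, -1], [-0.0915, 0.2525, 0, 0, 0, 0.1111, -1]]]'

```text
time_s: 6.45
ee_pos: [0.6658, 0.1939, 0.2123]
eef_rot: [3.141, -0.002, 1.388]
force: [2.4, 8.0, -0.8]
grip_width: 0.0257
grip_force: 6.0
```

play_rows --motion '[[[-0.0915, 0.2525, 0, 0, 0, 0.1111, -1], [0, 0, 0, 0, 0, 0, 0.2], [0, 0, 0, 0, 0, 0, 0.3], [0, 0, 0, 0, 0, 0, 0.3], [0, 0, 0, 0, 0, 0, 0.3], [0, 0, -0.1, 0, 0, 0, 0.3], [0, 0, -0.25, 0, 0, 0, 0.3], [0, 0, -0.4, 0, 0, 0, 0.3], [0, 0, -0.4, 0, 0, 0, 0.3]]]'

```text
time_s: 7.35
ee_pos: [0.6663, 0.1925, 0.3206]
eef_rot: [3.13, -0.005, 1.388]
force: [0.3, -0.7, -0.0]
grip_width: 0.0614
grip_force: 0.0
```

Run:
```python
from h import *
for n in('top','side'):
    c,P=snap(n,n+'3.png');f=c['frame'].astype(int)
    m=sel(P,(.666,.194),(.24,.256),.03)&(f.max(-1)<60);print('head',m.sum(),P[m].mean(0))
    m=sel(P,(.435,-.137),(.005,.016),.1)&(f.max(-1)-f.min(-1)<20)&(f.max(-1)<95);p=P[m];print('coup',len(p),p.mean(0),cv2.minAreaRect((p[:,:2]*1000).astype(np.float32)))
```

```text
head 54 [0.68031407 0.18626244 0.24737729]
coup 155 [ 0.43296962 -0.1341145   0.01175963] ((412.2532958984375, -140.78582763671875), (91.63326263427734, 39.70426940917969), 18.094587326049805)
head 98 [0.68165473 0.18660933 0.24486676]
coup 293 [ 0.43597355 -0.13853722  0.01012907] ((429.74676513671875, -142.90704345703125), (167.9366912841797, 55.94898986816406), 74.98277282714844)
```

Run:
```python
from h import *
r=down(2.88)
print(get_obs()['ee_pos'],*[rel(p,r).tolist() for p in((.4347,-.1362,.24),(.4347,-.1362,.05))],sep='\n')
```

```text
[0.66554694 0.19249331 0.31439189]
[-1.4613, -0.6696, 0.2931, 0.0006, 0.0002, -0.2375]
[-1.4624, -0.6723, 1.0531, 0.0006, 0.0002, -0.2375]
```

play_rows --motion '[[[-0.1, -0.05, 0, 0, 0, -0.023, 0.3], [-0.2, -0.1, 0, 0, 0, -0.046, 0.3], [-0.3, -0.15, 0, 0, 0, -0.069, 0.3], [-0.4, -0.2, 0, 0, 0, -0.092, 0.3], [-0.5, -0.25, 0, 0, 0, -0.115, 0.3], [-0.6, -0.3, 0, 0, 0, -0.138, 0.3], [-0.7, -0.35, 0, 0, 0, -0.161, 0.3], [-0.8, -0.4, 0, 0, 0, -0.184, 0.3], [-0.9, -0.42, 0, 0, 0, -0.207, 0.3], [-1, -0.45, 0, 0, 0, -0.23, 0.3]]]'

```text
time_s: 8.45
ee_pos: [0.5083, -0.0336, 0.3118]
eef_rot: [-3.141, -0.0, 2.839]
force: [0.9, -1.0, 0.7]
grip_width: 0.0613
grip_force: 0.0
```

play_rows --motion '[[[0, 0, 0, 0, 0, 0, 0.3], [0, 0, 0, 0, 0, 0, 0.3], [0, 0, 0, 0, 0, 0, 0.3]]]'

```text
time_s: 8.75
ee_pos: [0.5094, -0.032, 0.312]
eef_rot: [3.142, -0.0, 2.831]
force: [-0.4, 0.2, -0.5]
grip_width: 0.0614
grip_force: 0.0
```

Run:
```python
from h import *
r=down(2.88)
o=get_obs();print(o['qpos'],*[rel(p,r).tolist() for p in((.4347,-.1362,.24),(.4347,-.1362,.05),(.4347,-.1362,-.016))],sep='\n')
```

```text
[-1.34477581e-01  1.46948234e-01  1.43425987e+00  1.09274290e-04
  1.56072094e+00 -1.39478291e+00]
[0.1569, -0.4883, 0.2882, 0.0, -0.0001, -0.0078]
[0.1567, -0.4884, 1.0482, 0.0, -0.0001, -0.0078]
[0.1566, -0.4884, 1.3122, 0.0, -0.0001, -0.0078]
```

play_rows --motion '[[[0.05, -0.16, 0.1, 0, 0, -0.004, 0.3], [0.1, -0.32, 0.2, 0, 0, -0.008, 0.3], [0.157, -0.488, 0.3, 0, 0, -0.008, 0.3], [0.157, -0.488, 0.5, 0, 0, -0.008, 0.3], [0.157, -0.488, 0.68, 0, 0, -0.008, 0.3], [0.157, -0.488, 0.84, 0, 0, -0.008, 0.3], [0.157, -0.488, 0.95, 0, 0, -0.008, 0.3], [0.157, -0.488, 1, 0, 0, -0.008, 0.3], [0.157, -0.488, 1, 0, 0, -0.008, 0.3], [0.157, -0.488, 1, 0, 0, -0.008, 0.3]]]'

```text
time_s: 9.75
ee_pos: [0.4356, -0.1368, 0.0634]
eef_rot: [-3.141, 0.001, 2.884]
force: [1.2, 1.0, -0.2]
grip_width: 0.061
grip_force: 0.0
```

Run:
```python
from h import *
r=down(2.88)
print(rel((.4347,-.1362,-.016),r).tolist())
c,P=snap('side','s4.png');im=cv2.imread('pics/s4.png')[290:440,170:330]
cv2.imwrite('pics/c4.png',cv2.resize(im,None,fx=3.5,fy=3.5,interpolation=cv2.INTER_CUBIC))
```

```text
[0.0047, 0.0016, 0.3177, -0.0, 0.0002, 0.0006]
```

View pics/c4.png

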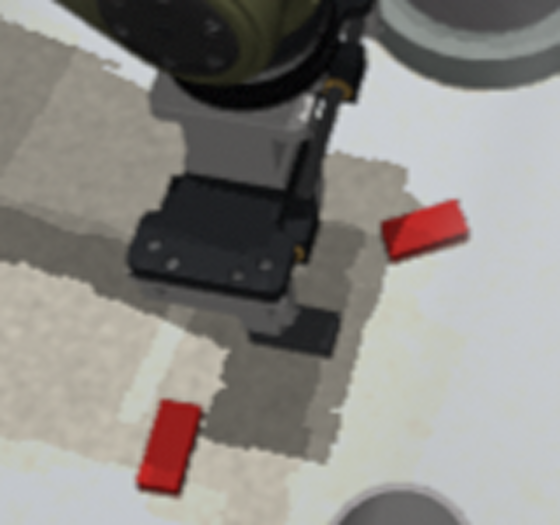

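The fingers are lined up over the coupon (visible at crop (300,332)) and clear of the red blocks. Descend and grip.

play_rows --motion '[[[0, 0, 0.12, 0, 0, 0, 0.3], [0, 0, 0.22, 0, 0, 0, 0.3], [0, 0, 0.28, 0, 0, 0, 0.3], [0, 0, 0.312, 0, 0, 0, 0.3], [0, 0, 0.312, 0, 0, 0, -1], [0, 0, 0.312, 0, 0, 0, -1], [0, 0, 0.312, 0, 0, 0, -1], [0, 0, 0.312, 0, 0, 0, -1], [0, 0, 0.312, 0, 0, 0, -1], [0, 0, 0.312, 0, 0, 0, -1]]]' --grip_force 25

```text
time_s: 10.8
ee_pos: [0.4377, -0.1378, -0.0125]
eef_rot: [-3.141, 0.007, 2.883]
force: [1.0, 0.4, 19.8]
grip_width: 0.0216
grip_force: 39.0
```

play_rows --motion '[[[0, 0, 0, 0, 0, 0, -1], [0, 0, 0, 0, 0, 0, -1], [0, 0, -0.15, 0, 0, 0, -1], [0, 0, -0.35, 0, 0, 0, -1], [0, 0, -0.55, 0, 0, 0, -1], [0, 0, -0.75, 0, 0, 0, -1], [0, 0, -0.8, 0, 0, 0, -1], [0, 0, -0.8, 0, 0, 0, -1]]]'

```text
time_s: 11.6
ee_pos: [0.4357, -0.1371, 0.1868]
eef_rot: [-3.141, 0.005, 2.884]
force: [-0.3, -0.2, -1.7]
grip_width: 0.0217
grip_force: 25.0
```

Run:
```python
from h import *
r=down(2.88);o=get_obs();print(o['ee_pos'],o['grip_width'])
print(rel((.5495,.0895,.19),r).tolist(),rel((.5495,.0895,.05),r).tolist())
for n in('top','side'):
    c,P=snap(n)
    m=sel(P,(.55,.09),(.025,.034),.095)&(P[...,0]>.625);p=P[m];print(n,'tab',len(p),p.mean(0),p.min(0),p.max(0))
    m=sel(P,(.55,.09),(.1,.109),.066)&~sel(P,(.55,.09),(.1,.109),.05);p=P[m]
    a=np.degrees(np.arctan2(p[:,1]-.09,p[:,0]-.55));print(np.histogram(a,8,(-180,180))[0],fitc(p,.0575))
```

```text
[ 0.43572058 -0.13713537  0.18684717] 0.021705020924623716
[-0.2088, 0.9927, -0.0122, -0.0001, 0.0008, 0.0006] [-0.2059, 0.993, 0.5478, -0.0001, 0.0008, 0.0006]
top tab 141 [0.63306211 0.09536661 0.02962798] [0.62505874 0.0674087  0.02501161] [0.64363513 0.12551245 0.03393265]
[45 43 38 39 44 41 41 45] [0.54739402 0.09101642]
side tab 180 [0.63356668 0.09106023 0.02837681] [0.6250899  0.06232519 0.02514921] [0.64487455 0.1236127  0.03268713]
[47 64 66 46 46 49 51 40] [0.55122112 0.08785633]
```

play_rows --motion '[[[-0.04, 0.18, 0, 0, 0, 0, -1], [-0.08, 0.36, 0, 0, 0, 0, -1], [-0.12, 0.54, 0, 0, 0, 0, -1], [-0.16, 0.72, 0, 0, 0, 0, -1], [-0.2, 0.9, 0, 0, 0, 0, -1], [-0.208, 0.993, 0, 0, 0, 0, -1], [-0.208, 0.993, 0, 0, 0, 0, -1], [-0.208, 0.993, 0.15, 0, 0, 0, -1], [-0.208, 0.993, 0.3, 0, 0, 0, -1], [-0.208, 0.993, 0.45, 0, 0, 0, -1]]]'

```text
time_s: 12.7
ee_pos: [0.5472, 0.0891, 0.0689]
eef_rot: [-3.141, -0.002, 2.883]
force: [0.2, 0.6, -2.2]
grip_width: 0.0217
grip_force: 25.0
```

play_rows --motion '[[[0, 0, 0.05, 0, 0, 0, -1], [0, 0, 0.1, 0, 0, 0, -1], [0, 0, 0.1, 0, 0, 0, -0.2], [0, 0, 0.1, 0, 0, 0, -0.2], [0, 0, 0.1, 0, 0, 0, -0.2], [0, 0, 0.1, 0, 0, 0, -0.2], [0, 0, -0.1, 0, 0, 0, -0.2], [0, 0, -0.3, 0, 0, 0, -0.2], [0, 0, -0.5, 0, 0, 0, -0.2], [0, 0, -0.6, 0, 0, 0, -0.2]]]'

```text
time_s: 13.7
ee_pos: [0.5493, 0.0901, 0.2272]
eef_rot: [3.139, 0.006, 2.884]
force: [-0.1, 0.1, 0.4]
grip_width: 0.0373
grip_force: 0.0
```

Run:
```python
from h import *
r=down(np.pi/2-.13)
o=get_obs();print(o['ee_pos'],*[rel(p,r).tolist() for p in((.42,-.13,.35),(.48,-.357,.15))],sep='\n')
for n in('top','side'):
    c,P=snap(n,n+'5.png');f=c['frame'].astype(int)
    p=P[sel(P,(.4877,-.295),(.087,.1),.05)]; 
    if len(p): print(n,'cup',fitc(p,.033))
    m=sel(P,(.48,-.355),(.075,.101),.03)&(P[...,1]<-.338);p=P[m];print('handle',len(p),p.mean(0),(p.min(0)+p.max(0))/2,p.max(0)-p.min(0))
    m=sel(P,(.485,-.285),(-.005,.012),.08)&(f[...,0]-f[...,2]>15);p=P[m];
    if len(p)>10: print('mat',len(p),p.min(0),p.max(0))
    m=sel(P,(.55,.09),(.03,.06),.05);p=P[m&(P[...,2]>.04)];print('incup',len(p),p.mean(0) if len(p) else '')
```

```text
[0.54930331 0.09006339 0.22724536]
[0.2727, -0.9819, -0.4949, 0.001, 0.0005, 0.2297]
[-0.186, -1.8005, 0.3061, 0.001, 0.0005, 0.2297]
top cup [ 0.48600202 -0.29379344]
handle 57 [ 0.47830403 -0.35131053  0.09395165] [ 0.47823265 -0.35121719  0.08851928] [0.01132125 0.02559602 0.0248217 ]
mat 539 [ 0.43426974 -0.3370497  -0.00353202] [ 0.53166188 -0.2458885   0.01175281]
incup 103 [0.53149427 0.0948495  0.04632886]
side cup [ 0.48948175 -0.29685945]<stdin>:8: RuntimeWarning: Mean of empty slice.
  ret = um.true_divide(
Traceback (most recent call last):
ValueError: zero-size array to reduction operation minimum which has no identity
```

play_rows --motion '[[[0.02, -0.08, -0.2, 0, 0, 0.023, -0.2], [0.05, -0.2, -0.4, 0, 0, 0.046, -0.2], [0.08, -0.35, -0.49, 0, 0, 0.07, -0.2], [0.12, -0.5, -0.49, 0, 0, 0.093, -0.2], [0.16, -0.65, -0.49, 0, 0, 0.116, -0.2], [0.2, -0.8, -0.49, 0, 0, 0.139, -0.2], [0.25, -0.9, -0.49, 0, 0, 0.162, -0.2], [0.27, -0.98, -0.49, 0, 0, 0.185, -0.2], [0.27, -0.98, -0.49, 0, 0, 0.208, -0.2], [0.27, -0.98, -0.49, 0, 0, 0.23, -0.2]]]'

```text
time_s: 14.8
ee_pos: [0.4202, -0.1302, 0.3438]
eef_rot: [-3.141, -0.0, 1.431]
force: [0.1, -0.6, 0.4]
grip_width: 0.0374
grip_force: 0.0
```

play_rows --motion '[[[0, 0, 0, 0, -0.023, 0, -0.2], [0, 0, 0, 0, -0.046, 0, -0.2], [0, 0, 0, 0, -0.07, 0, -0.2], [0, 0, 0, 0, -0.092, 0, -0.2], [0, 0, 0, 0, -0.092, 0, -0.2], [0, 0, 0, 0, -0.092, 0, -0.2]]]'

```text
time_s: 15.4
ee_pos: [0.4208, -0.1292, 0.3438]
eef_rot: [-3.14, 0.575, 1.441]
force: [-0.2, -0.2, 0.3]
grip_width: 0.0375
grip_force: 0.0
```

Run:
```python
from h import *
o=get_obs();print(o['qpos'].round(3),R.from_euler('xyz',o['eef_rot']).as_matrix().round(3))
```

```text
[-0.03  -0.011  1.633 -0.572  1.583  0.112] [[ 0.109  0.991 -0.072]
 [ 0.832 -0.13  -0.539]
 [-0.544 -0.001 -0.839]]
```

Run:
```python
from h import *
o=get_obs();r=R.from_euler('xyz',o['eef_rot']);print(o['ee_pos'])
for n in('side','top'):
    c,P=snap(n,n+'6.png')
    q=r.inv().apply(P.reshape(-1,3)-o['ee_pos']);q=q[~np.isnan(q[:,0])]
    m=(abs(q[:,0])<.05)&(abs(q[:,1])<.065)&(q[:,2]>-.11)&(q[:,2]<.03);q=q[m]
    print(n,len(q));h=np.histogram(q[:,2],14,(-.11,.03));print(h[0],h[1].round(3))
    k=q[q[:,2]>-.06];
    if len(k): print(k.min(0),k.max(0),k[:,0].mean())
```

```text
[ 0.42075805 -0.12915095  0.34377981]
side 1628
[211 160 168 173 181 166 165 162 156  86   0   0   0   0] [-0.11 -0.1  -0.09 -0.08 -0.07 -0.06 -0.05 -0.04 -0.03 -0.02 -0.01  0.
  0.01  0.02  0.03]
[-0.01320902 -0.02940837 -0.05998481] [ 0.00952744  0.03334323 -0.01045948] -0.007538660002601777
top 181
[ 1  0  6  8 21 31 36 38 26 14  0  0  0  0] [-0.11 -0.1  -0.09 -0.08 -0.07 -0.06 -0.05 -0.04 -0.03 -0.02 -0.01  0.
  0.01  0.02  0.03]
[-0.01223269 -0.0316958  -0.05943992] [ 0.00454753  0.02976614 -0.01398999] -0.009742652026229492
```

Run:
```python
from h import *
P,f=load('top')
m=(P[...,1]<-.40)&(P[...,0]>.2)&(P[...,0]<.75)&(P[...,2]>.02)
import itertools
for x in np.arange(.2,.75,.05):
    print(round(x,2),[ (round(float(P[mm][:,2].max()),2) if (mm:=m&(abs(P[...,0]-x-.025)<.025)&(abs(P[...,1]-y)<.02)).any() else 0) for y in np.arange(-.42,-.75,-.04)])
o=get_obs()
e=np.array([.13,.9915,0]);cx=np.array([.9915,-.13,0])
for phi in(.6,.8,.95):
    r=R.from_rotvec(cx*phi)*down(np.pi/2-.13);tz=r.apply([0,0,1])
    G=np.array([.4793,-.3595,.080])
    for b in(.1,0): print(phi,b,(G+(.033-b)*tz).round(4),r.as_euler('xyz').round(3),rel(G+(.033-b)*tz,r).tolist())
```

```text
0.2 [0, 0, 0, 0, 0, 0, 0.07, 0.06, 0]
0.25 [0, 0, 0, 0, 0, 0.16, 0.15, 0, 0]
0.3 [0, 0, 0, 0, 0, 0.16, 0.15, 0, 0]
0.35 [0, 0, 0, 0, 0, 0, 0, 0, 0]
0.4 [0, 0, 0, 0, 0, 0, 0, 0, 0]
0.45 [0, 0, 0, 0, 0, 0, 0, 0, 0]
0.5 [0, 0, 0.09, 0.09, 0.09, 0.09, 0.09, 0.08, 0]
0.55 [0, 0, 0.09, 0.09, 0.09, 0.09, 0.1, 0.09, 0]
0.6 [0, 0, 0.09, 0.09, 0.09, 0.09, 0.09, 0.09, 0]
0.65 [0, 0, 0, 0.08, 0.09, 0.09, 0.09, 0.09, 0]
0.7 [0, 0, 0, 0, 0, 0, 0, 0, 0]
0.6 0.1 [ 0.4744 -0.397   0.1353] [ 3.141 -0.6    1.441] [-0.4081, 0.3543, 1.2626, 0.0001, 0.1871, -0.0005]
0.6 0 [ 0.4817 -0.341   0.0528] [ 3.141 -0.6    1.441] [-0.039, 0.3535, 1.4167, 0.0001, 0.1871, -0.0005]
0.8 0.1 [ 0.4731 -0.4072  0.1267] [ 3.141 -0.8    1.441] [-0.4237, 0.3544, 1.3138, 0.0001, 0.2189, -0.0005]
0.8 0 [ 0.4824 -0.336   0.057 ] [ 3.141 -0.8    1.441] [-0.0313, 0.3535, 1.3914, 0.0001, 0.2189, -0.0005]
0.95 0.1 [ 0.4722 -0.4135  0.119 ] [ 3.141 -0.95   1.441] [-0.4285, 0.3545, 1.3537, 0.0001, 0.2428, -0.0005]
0.95 0 [ 0.4828 -0.3329  0.0608] [ 3.141 -0.95   1.441] [-0.0289, 0.3535, 1.3718, 0.0001, 0.2428, -0.0005]
```

```bash
cat >> h.py <<'E'
e=np.array([.13,.9915,0]);cx=np.array([.9915,-.13,0])
def cupr(t,yaw=0): return R.from_rotvec(cx*t)*down(np.pi/2-.13)
E
python3 - <<'E'
from h import *
r=cupr(.9);tz=r.apply([0,0,1]);G=np.array([.4793,-.3595,.080])
for p in((.46,-.42,.30),G+(.033-.12)*tz): print(rel(p,r).tolist())
E
```

```text
[-0.8495, 0.3098, 0.7636, 0.0001, 0.2348, -0.0005]
[-0.5072, 0.3547, 1.3327, 0.0001, 0.2348, -0.0005]
```

play_rows --motion '[[[-0.08, 0.03, 0.05, 0, 0.0235, 0, -0.1], [-0.17, 0.06, 0.12, 0, 0.047, 0, -0.1], [-0.26, 0.09, 0.2, 0, 0.07, 0, -0.1], [-0.35, 0.12, 0.28, 0, 0.094, 0, -0.1], [-0.44, 0.16, 0.36, 0, 0.117, 0, -0.1], [-0.53, 0.2, 0.44, 0, 0.141, 0, -0.1], [-0.62, 0.23, 0.53, 0, 0.164, 0, -0.1], [-0.7, 0.26, 0.61, 0, 0.188, 0, -0.1], [-0.78, 0.29, 0.69, 0, 0.211, 0, -0.1], [-0.85, 0.31, 0.764, 0, 0.235, 0, -0.1]]]'

```text
time_s: 16.5
ee_pos: [0.4586, -0.4229, 0.3013]
eef_rot: [3.134, -0.902, 1.442]
force: [1.1, 0.4, 1.0]
grip_width: 0.0424
grip_force: 0.0
```

play_rows --motion '[[[0, 0, 0, 0, 0, 0, -0.1], [0, 0, 0, 0, 0, 0, -0.1], [0, 0, 0, 0, 0, 0, -0.1]]]'

```text
time_s: 16.8
ee_pos: [0.46, -0.42, 0.3033]
eef_rot: [3.135, -0.893, 1.444]
force: [0.6, 0.5, 0.8]
grip_width: 0.0423
grip_force: 0.0
```

Run:
```python
from h import *
o=get_obs();print(o['qpos'].round(3))
r=cupr(.9);tz=r.apply([0,0,1]);G=np.array([.4793,-.3595,.080])
for b in (.12,.05,0): print(rel(G+(.033-b)*tz,r).tolist())
```

```text
[-1.026  0.855  0.667  0.689  2.259 -0.624]
[-0.5418, 0.042, 0.4068, 0.0007, 0.0011, 0.0003]
[-0.54, 0.0408, 0.6868, 0.0007, 0.0011, 0.0003]
[-0.5386, 0.0398, 0.8868, 0.0007, 0.0011, 0.0003]
```

play_rows --motion '[[[-0.15, 0.01, 0.1, 0, 0, 0, -0.1], [-0.3, 0.02, 0.2, 0, 0, 0, -0.1], [-0.43, 0.03, 0.3, 0, 0, 0, -0.1], [-0.54, 0.04, 0.38, 0, 0, 0, -0.1], [-0.54, 0.04, 0.41, 0, 0, 0, -0.1], [-0.54, 0.04, 0.41, 0, 0, 0, -0.1], [-0.54, 0.04, 0.41, 0, 0, 0, -0.1]]]'

```text
time_s: 17.5
ee_pos: [0.4703, -0.4254, 0.1351]
eef_rot: [3.135, -0.893, 1.444]
force: [0.3, 0.3, 0.4]
grip_width: 0.0426
grip_force: 0.0
```

Run:
```python
from h import *
o=get_obs();print(o['qpos'].round(3),o['ee_pos'])
r=cupr(.9);tz=r.apply([0,0,1]);G=np.array([.4793,-.3595,.080])
for b in (.06,0): print(rel(G+(.033-b)*tz,r).tolist())
snap('side','s7.png');snap('top','t7.png')
a=cv2.imread('pics/s7.png')[360:480,200:360];b=cv2.imread('pics/t7.png')[220:340,420:580]
cv2.imwrite('pics/c7.png',np.hstack([cv2.resize(k,(400,300),interpolation=cv2.INTER_CUBIC) for k in(a,b)]))
```

```text
[-1.018  0.985  0.818  0.584  2.028 -0.817] [ 0.47031917 -0.4254383   0.13512875]
[-0.0056, 0.0005, 0.2376, 0.0006, 0.0011, 0.0003]
[-0.004, -0.0003, 0.4776, 0.0006, 0.0011, 0.0003]
```

View pics/c7.png

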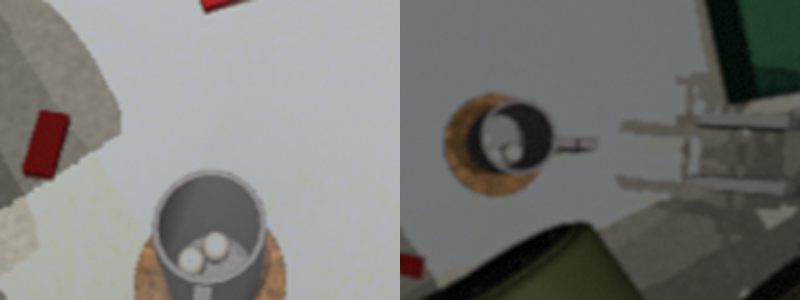

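The fingers straddle the line of the handle (top crop: fingers at rows 120 and 180, handle at 145). Advance and grip.

play_rows --motion '[[[-0.004, 0, 0.12, 0, 0, 0, -0.1], [-0.004, 0, 0.24, 0, 0, 0, -0.1], [-0.004, 0, 0.34, 0, 0, 0, -0.1], [-0.004, 0, 0.42, 0, 0, 0, -0.1], [-0.004, 0, 0.475, 0, 0, 0, -0.1], [-0.004, 0, 0.475, 0, 0, 0, -0.1], [-0.004, 0, 0.475, 0, 0, 0, -0.1]]]'

```text
time_s: 18.3
ee_pos: [0.4821, -0.3345, 0.0575]
eef_rot: [3.139, -0.896, 1.44]
force: [-0.2, -0.9, -0.3]
grip_width: 0.0425
grip_force: 0.0
```

play_rows --motion '[[[0, 0, 0, 0, 0, 0, -1], [0, 0, 0, 0, 0, 0, -1], [0, 0, 0, 0, 0, 0, -1], [0, 0, 0, 0, 0, 0, -1], [0, 0, 0, 0, 0, 0, -1], [0, 0, 0, 0, 0, 0, -1]]]' --grip_force 50

```text
time_s: 18.9
ee_pos: [0.4818, -0.3338, 0.0563]
eef_rot: [3.141, -0.898, 1.439]
force: [0.7, -1.3, 1.3]
grip_width: 0.0096
grip_force: 50.0
```

```bash
cat > fk.py <<'E'
from h import *
from scipy.optimize import least_squares
S=[([1.03639,.30042,1.52151,0,1.3207,-.0666],(.24789,.49069,.19234),(-3.1406,0,2.6738)),
([-.13448,.14695,1.43426,0,1.56072,-1.39478],(.5094,-.032,.312),(3.142,0,2.831)),
([-.03,-.011,1.633,-.572,1.583,.112],(.42076,-.12915,.34378),(-3.14,.575,1.441)),
([-1.026,.855,.667,.689,2.259,-.624],(.46,-.42,.3033),(3.135,-.893,1.444)),
([-1.018,.985,.818,.584,2.028,-.817],(.47032,-.42544,.13513),(3.135,-.893,1.444))]
o=get_obs();S.append((o['qpos'],o['ee_pos'],o['eef_rot']))
def ry(a): return R.from_rotvec([0,a,0])
def rz(a): return R.from_rotvec([0,0,a])
def fk(q,k):
    d1,a1,L2,a3,L4,d6=k[:6]
    A=rz(q[0]);p=np.array([0,0,d1])+A.apply([a1,0,0])
    A=A*ry(q[1]);p=p+A.apply([0,0,L2]);A=A*ry(q[2]);p=p+A.apply([a3,0,L4])
    A=A*rz(k[6]*q[3])*ry(q[4]);p=p+A.apply([0,0,d6]);A=A*rz(k[7]*q[5]+k[8])
    return p,A
def fit():
    best=None
    for s4 in(1,-1):
        for s6 in(1,-1):
            for off in(np.pi/2,-np.pi/2,0,np.pi):
                f=lambda k:np.concatenate([np.r_[fk(q,np.r_[k,s4,s6,off])[0]-p,.2*(fk(q,np.r_[k,s4,s6,off])[1].inv()*R.from_euler('xyz',e)).as_rotvec()] for q,p,e in S])
                r=least_squares(f,[.4,0,.4,0,.4,.2])
                if best is None or r.cost<best[0]: best=(r.cost,np.r_[r.x,s4,s6,off],np.abs(r.fun).max())
    return best
def ik(p,r,k,q0):
    lo=np.array([-3.03,-.79,.23,-1.04,0,-2.55]);hi=np.array([3.03,2.21,2.52,4.18,3.07,2.55])
    best=None
    for q00 in (q0,q0+[.3,0,0,0,0,0],q0-[.3,0,0,0,0,0]):
        s=least_squares(lambda q:np.r_[fk(q,k)[0]-p,.3*(fk(q,k)[1].inv()*r).as_rotvec()],np.clip(q00,lo+.01,hi-.01),bounds=(lo,hi))
        if best is None or s.cost<best.cost: best=s
    return best.x,np.sqrt(2*best.cost)
E
python3 - <<'E'
from fk import *
b=fit();print(b);k=b[1];np.save('k.npy',k)
o=get_obs();p0=o['ee_pos'];r0=R.from_euler('xyz',o['eef_rot'])
C0=np.array([.4877,-.2953,.005]);Rc0=rz(-.13)      # cup pose at grasp
pt=Rc0.inv().apply(p0-C0);rt=Rc0.inv()*r0;print('tool in cup',pt,rt.as_euler('xyz'))
np.savez('grasp.npz',pt=pt,rt=rt.as_matrix(),p0=p0,r0=r0.as_matrix())
M=np.array([.5493,.0894])
for yaw in(-.13,.15,.4):
  q=o['qpos']
  for th in(0,.8,1.4,1.6,1.8,1.9,2.0):
    Rc=rz(yaw)*R.from_rotvec([-th,0,0]);ee=rz(yaw).apply([0,1,0])
    lz=.17 if th<1.3 else .125
    lip=np.r_[M,lz]-.028*ee
    O=lip-Rc.apply([0,.035,.09]);p=O+Rc.apply(pt);r=Rc*rt
    q,er=ik(p,r,k,q);print(yaw,th,p.round(3),q.round(2),round(er,4))
E
```

```text
(np.float64(0.0034636074412405615), array([2.31902439e-01, 7.61520069e-04, 4.51299123e-01, 4.89364998e-02,
       4.44846899e-01, 3.14880649e-01, 1.00000000e+00, 1.00000000e+00,
       1.57079633e+00]), np.float64(0.05381335266956469))
tool in cup [-0.0008671  -0.03897923  0.05127174] [ 3.14139296 -0.89752994  1.56861987]
-0.13 0 [ 0.535 -0.012  0.131] [-0.47  0.53  1.65  0.84  1.43 -0.67] 0.0
-0.13 0.8 [ 0.535 -0.017  0.196] [-0.09  0.25  1.57  0.1   1.31  0.02] 0.0
-0.13 1.4 [0.538 0.011 0.191] [ 0.28  0.39  1.49 -0.46  1.49  0.51] 0.0
-0.13 1.6 [0.54  0.026 0.2  ] [ 0.38  0.47  1.44 -0.6   1.62  0.6 ] 0.0
-0.13 1.8 [0.542 0.041 0.206] [ 0.46  0.57  1.38 -0.72  1.75  0.67] 0.0
-0.13 1.9 [0.543 0.049 0.208] [ 0.5   0.63  1.35 -0.78  1.81  0.7 ] 0.0
-0.13 2.0 [0.544 0.057 0.208] [ 0.53  0.69  1.32 -0.84  1.88  0.71] 0.0
0.15 0 [ 0.564 -0.012  0.131] [-0.4   0.68  1.39  0.73  1.63 -0.72] 0.0
0.15 0.8 [ 0.564 -0.017  0.196] [-0.08  0.33  1.47  0.1   1.36 -0.25] 0.0
0.15 1.4 [0.56  0.011 0.191] [ 0.29  0.35  1.55 -0.51  1.35  0.28] 0.0
0.15 1.6 [0.558 0.025 0.2  ] [ 0.41  0.4   1.54 -0.68  1.44  0.43] 0.0
0.15 1.8 [0.556 0.041 0.206] [ 0.5   0.48  1.53 -0.83  1.55  0.55] 0.0
0.15 1.9 [0.555 0.049 0.208] [ 0.54  0.52  1.52 -0.89  1.61  0.6 ] 0.0
0.15 2.0 [0.553 0.057 0.208] [ 0.58  0.58  1.51 -0.95  1.67  0.65] 0.0
0.4 0 [ 0.588 -0.005  0.131] [-0.33  0.81  1.15  0.65  1.82 -0.78] 0.0
0.4 0.8 [ 0.59  -0.01   0.196] [-0.06  0.4   1.37  0.09  1.41 -0.48] 0.0
0.4 1.4 [0.579 0.017 0.191] [ 0.29  0.31  1.6  -0.53  1.22  0.08] 0.0
0.4 1.6 [0.574 0.03  0.2  ] [ 0.41  0.33  1.64 -0.74  1.28  0.28] 0.0
0.4 1.8 [0.568 0.044 0.206] [ 0.52  0.39  1.66 -0.92  1.37  0.46] 0.0
0.4 1.9 [0.564 0.052 0.208] [ 0.57  0.43  1.67 -1.    1.42  0.53] 0.0
0.4 2.0 [0.561 0.059 0.208] [ 0.61  0.47  1.66 -1.04  1.49  0.59] 0.0086
```

```bash
cat > pour.py <<'E'
from fk import *
g=np.load('grasp.npz');pt=g['pt'];rt=R.from_matrix(g['rt']);M=np.array([.5493,.0894])
def pose(O,yaw,th):
    Rc=rz(yaw)*R.from_rotvec([-th,0,0]);return O+Rc.apply(pt),Rc*rt
def lippose(th,lz,back,yaw=0.):
    Rc=rz(yaw)*R.from_rotvec([-th,0,0]);lip=np.r_[M,lz]-back*rz(yaw).apply([0,1,0])
    return pose(lip-Rc.apply([0,.035,.09]),yaw,th)
def rows(start,ways):
    for w in ways: print(rel(*w,*start).round(3).tolist())
E
python3 - <<'E'
from pour import *
C0=np.array([.4877,-.2953,.005]);C1=C0+[0,0,.17];C2=np.r_[M-[0,.11],.175]
a=pose(C0,-.13,0);print('lift/transport')
rows(a,[pose(C0+[0,0,z],-.13,0) for z in(.03,.08,.13,.17)]+[pose(C1+(C2-C1)*s,-.13+.13*s,0) for s in(.2,.4,.6,.8,1)])
b=pose(C2,0,0);print('tilt')
T=[.15,.3,.45,.6,.75,.9,1.05,1.2,1.3]
rows(b,[lippose(t,.265-(.265-.17)*t/1.3,.075-.047*t/1.3) for t in T])
c=lippose(1.3,.17,.028);print('lower+tilt')
rows(c,[lippose(1.3,.15,.028),lippose(1.35,.135,.028)]+[lippose(t,.127,.028) for t in(1.4,1.45,1.5,1.53,1.56,1.59,1.62,1.65)])
d=lippose(1.65,.127,.028);print('tilt2')
rows(d,[lippose(t,.127,.028) for t in(1.68,1.71,1.74,1.77,1.8,1.83,1.86,1.9,1.95,1.95)])
E
```

```text
lift/transport
[0.094, 0.0, -0.075, 0.0, 0.0, 0.0]
[0.25, 0.0, -0.2, 0.0, 0.0, 0.0]
[0.406, 0.0, -0.324, 0.0, 0.0, 0.0]
[0.532, 0.0, -0.424, 0.0, 0.0, 0.0]
[0.672, 0.024, -0.249, 0.003, 0.0, -0.003]
[0.811, 0.048, -0.073, 0.006, 0.0, -0.005]
[0.951, 0.072, 0.102, 0.01, 0.0, -0.008]
[1.092, 0.096, 0.278, 0.013, 0.0, -0.01]
[1.232, 0.12, 0.454, 0.016, 0.0, -0.013]
tilt
[0.003, -0.0, 0.0, -0.0, -0.024, -0.0]
[0.012, -0.0, 0.004, -0.0, -0.048, -0.0]
[0.027, -0.0, 0.013, -0.0, -0.072, -0.0]
[0.046, -0.0, 0.028, -0.0, -0.096, -0.0]
[0.07, -0.0, 0.049, -0.0, -0.119, -0.0]
[0.097, -0.0, 0.077, -0.0, -0.143, -0.0]
[0.125, -0.0, 0.113, -0.0, -0.167, -0.0]
[0.154, -0.0, 0.156, -0.0, -0.191, -0.0]
[0.174, -0.001, 0.188, -0.0, -0.207, -0.0]
lower+tilt
[0.031, -0.0, 0.074, 0.0, 0.0, 0.0]
[0.062, -0.0, 0.114, -0.0, -0.008, -0.0]
[0.082, -0.0, 0.128, -0.0, -0.016, -0.0]
[0.091, -0.0, 0.114, -0.0, -0.024, -0.0]
[0.1, -0.0, 0.1, -0.0, -0.032, -0.0]
[0.106, -0.0, 0.092, -0.0, -0.037, -0.0]
[0.112, -0.0, 0.084, -0.0, -0.041, -0.0]
[0.119, -0.0, 0.076, -0.0, -0.046, -0.0]
[0.125, -0.0, 0.069, -0.0, -0.051, -0.0]
[0.132, -0.0, 0.062, -0.0, -0.056, -0.0]
tilt2
[0.004, 0.0, -0.009, -0.0, -0.005, -0.0]
[0.009, 0.0, -0.018, -0.0, -0.01, -0.0]
[0.013, 0.0, -0.027, -0.0, -0.014, -0.0]
[0.018, 0.0, -0.036, -0.0, -0.019, -0.0]
[0.024, 0.0, -0.044, -0.0, -0.024, -0.0]
[0.029, 0.0, -0.052, -0.0, -0.029, -0.0]
[0.035, 0.0, -0.061, -0.0, -0.033, -0.0]
[0.043, 0.0, -0.071, -0.0, -0.04, -0.0]
[0.054, 0.0, -0.084, -0.0, -0.048, -0.0]
[0.054, 0.0, -0.084, -0.0, -0.048, -0.0]
```

play_rows --motion '[[[0.03, 0, -0.025, 0, 0, 0, -1], [0.094, 0, -0.075, 0, 0, 0, -1], [0.17, 0, -0.136, 0, 0, 0, -1], [0.25, 0, -0.2, 0, 0, 0, -1], [0.33, 0, -0.263, 0, 0, 0, -1], [0.406, 0, -0.324, 0, 0, 0, -1], [0.48, 0, -0.383, 0, 0, 0, -1], [0.532, 0, -0.424, 0, 0, 0, -1], [0.532, 0, -0.424, 0, 0, 0, -1], [0.532, 0, -0.424, 0, 0, 0, -1]]]'

```text
time_s: 19.9
ee_pos: [0.4817, -0.3336, 0.226]
eef_rot: [-3.141, -0.898, 1.438]
force: [-0.3, 0.9, -3.6]
grip_width: 0.0096
grip_force: 50.0
```

Run:
```python
from pour import *
o=get_obs();print(o['qpos'].round(3),o['force'].round(1),o['grip_width'])
c,P=snap('side','s8.png')
C1=np.array([.4877,-.2953,.175]);C2=np.r_[M-[0,.11],.175]
p=P[sel(P,C1[:2],(.25,.275),.05)];print('cup rim',len(p),fitc(p,.033),np.median(p[:,2]))
rows((o['ee_pos'],R.from_euler('xyz',o['eef_rot'])),[pose(C1+(C2-C1)*s,-.13+.13*s,0) for s in(.1,.25,.4,.55,.7,.82,.92,1)])
```

```text
[-0.936  0.735  1.046  0.641  2.005 -0.726] [-0.3  0.9 -3.6] 0.009623603742046157
cup rim 978 [ 0.48869436 -0.29708148] 0.26088387420955
[0.07, 0.013, 0.086, 0.002, -0.0, -0.001]
[0.175, 0.03, 0.218, 0.004, -0.0, -0.003]
[0.28, 0.048, 0.349, 0.006, -0.0, -0.005]
[0.385, 0.066, 0.481, 0.009, -0.0, -0.007]
[0.49, 0.084, 0.613, 0.011, -0.0, -0.009]
[0.574, 0.099, 0.718, 0.013, -0.0, -0.011]
[0.644, 0.111, 0.806, 0.015, -0.0, -0.012]
[0.7, 0.12, 0.876, 0.016, -0.0, -0.013]
```

play_rows --motion '[[[0.07, 0.013, 0.086, 0.002, 0, -0.001, -1], [0.175, 0.03, 0.218, 0.004, 0, -0.003, -1], [0.28, 0.048, 0.349, 0.006, 0, -0.005, -1], [0.385, 0.066, 0.481, 0.009, 0, -0.007, -1], [0.49, 0.084, 0.613, 0.011, 0, -0.009, -1], [0.574, 0.099, 0.718, 0.013, 0, -0.011, -1], [0.644, 0.111, 0.806, 0.015, 0, -0.012, -1], [0.7, 0.12, 0.876, 0.016, 0, -0.013, -1], [0.7, 0.12, 0.876, 0.016, 0, -0.013, -1], [0.7, 0.12, 0.876, 0.016, 0, -0.013, -1]]]'

```text
time_s: 20.95
ee_pos: [0.5482, -0.0597, 0.2258]
eef_rot: [-3.141, -0.898, 1.568]
force: [-0.2, -0.8, -1.6]
grip_width: 0.0099
grip_force: 50.0
```

play_rows --motion '[[[0.003, 0, 0, 0, -0.02, 0, -1], [0.012, 0, 0.004, 0, -0.044, 0, -1], [0.027, 0, 0.013, 0, -0.068, 0, -1], [0.046, 0, 0.028, 0, -0.092, 0, -1], [0.07, 0, 0.049, 0, -0.115, 0, -1], [0.097, 0, 0.077, 0, -0.138, 0, -1], [0.125, 0, 0.113, 0, -0.161, 0, -1], [0.154, 0, 0.156, 0, -0.184, 0, -1], [0.174, 0, 0.188, 0, -0.207, 0, -1], [0.174, 0, 0.188, 0, -0.207, 0, -1]]]'

```text
time_s: 21.95
ee_pos: [0.5481, 0.0063, 0.2294]
eef_rot: [-3.139, 0.407, 1.572]
force: [-0.3, 0.3, -2.5]
grip_width: 0.0097
grip_force: 50.0
```

Run:
```python
from pour import *
o=get_obs();print(o['qpos'].round(3),o['force'].round(1),o['grip_width'])
print(o['ee_pos'],lippose(1.3,.17,.028)[0],(lippose(1.3,.17,.028)[1].inv()*R.from_euler('xyz',o['eef_rot'])).as_rotvec())
c,P=snap('side','s9.png');cv2.imwrite('pics/c9.png',cv2.resize(cv2.imread('pics/s9.png')[120:360,200:440],None,fx=2.4,fy=2.4))
```

```text
[ 0.147  0.315  1.469 -0.406  1.434  0.218] [-0.3  0.3 -2.5] 0.00968142654753766
[0.54807334 0.00625278 0.22941903] [0.5484329  0.00429371 0.23092353] [ 0.00422165 -0.00483262 -0.00285168]
```

View pics/c9.png

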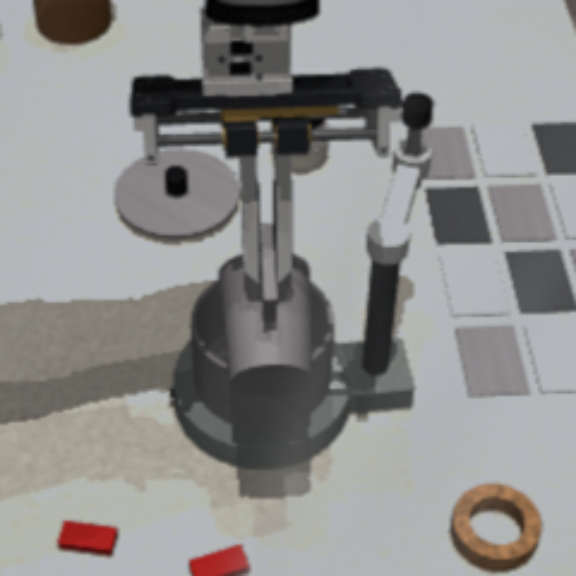

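Side view: the cup is tilted over the pot with its mouth centred above it. The gripper body (right end at crop (400,95)) clears the plunger head (418,110). Continue tilting slowly.

play_rows --motion '[[[0.031, 0, 0.074, 0, 0, 0, -1], [0.062, 0, 0.114, 0, -0.008, 0, -1], [0.082, 0, 0.128, 0, -0.016, 0, -1], [0.091, 0, 0.114, 0, -0.024, 0, -1], [0.1, 0, 0.1, 0, -0.032, 0, -1], [0.106, 0, 0.092, 0, -0.037, 0, -1], [0.112, 0, 0.084, 0, -0.041, 0, -1], [0.119, 0, 0.076, 0, -0.046, 0, -1], [0.125, 0, 0.069, 0, -0.051, 0, -1], [0.132, 0, 0.062, 0, -0.056, 0, -1]]]'

```text
time_s: 23.0
ee_pos: [0.5488, 0.0284, 0.2042]
eef_rot: [3.14, 0.757, 1.567]
force: [-0.4, 0.5, -2.8]
grip_width: 0.0094
grip_force: 50.0
```

play_rows --motion '[[[0.004, 0, -0.009, 0, -0.005, 0, -1], [0.009, 0, -0.018, 0, -0.01, 0, -1], [0.013, 0, -0.027, 0, -0.014, 0, -1], [0.018, 0, -0.036, 0, -0.019, 0, -1], [0.024, 0, -0.044, 0, -0.024, 0, -1], [0.029, 0, -0.052, 0, -0.029, 0, -1], [0.035, 0, -0.061, 0, -0.033, 0, -1], [0.043, 0, -0.071, 0, -0.04, 0, -1], [0.054, 0, -0.084, 0, -0.048, 0, -1], [0.054, 0, -0.084, 0, -0.048, 0, -1]]]'

```text
time_s: 24.0
ee_pos: [0.5486, 0.0534, 0.209]
eef_rot: [-3.14, 1.06, 1.571]
force: [-0.0, 0.5, -2.7]
grip_width: 0.0096
grip_force: 50.0
```

play_rows --motion '[[[0, 0, 0, 0, 0, 0, -1], [0, 0, 0, 0, 0, 0, -1], [0, 0, 0, 0, 0, 0, -1], [0, 0, 0, 0, 0, 0, -1], [0, 0, 0, 0, 0, 0, -1], [0, 0, 0, 0, 0, 0, -1], [0, 0, 0, 0, 0, 0, -1], [0, 0, 0, 0, 0, 0, -1], [0, 0, 0, 0, 0, 0, -1], [0, 0, 0, 0, 0, 0, -1]]]'

```text
time_s: 25.0
ee_pos: [0.5488, 0.0526, 0.2101]
eef_rot: [3.139, 1.056, 1.566]
force: [-0.3, 0.6, -2.7]
grip_width: 0.0096
grip_force: 50.0
```

Run:
```python
from pour import *
o=get_obs();print(o['qpos'].round(3),o['force'].round(1),o['grip_width'])
print(o['ee_pos'],lippose(1.95,.127,.028)[0],(lippose(1.95,.127,.028)[1].inv()*R.from_euler('xyz',o['eef_rot'])).as_rotvec())
c,P=snap('side','s10.png');cv2.imwrite('pics/c10.png',cv2.resize(cv2.imread('pics/s10.png')[180:360,220:400],None,fx=3,fy=3))
```

```text
[ 0.44   0.588  1.415 -0.917  1.703  0.597] [-0.3  0.6 -2.7] 0.009638655210814017
[0.54884385 0.05262421 0.21013507] [0.5484329  0.0528087  0.21006018] [ 0.00366527 -0.00400243  0.00101965]
```

View pics/c10.png

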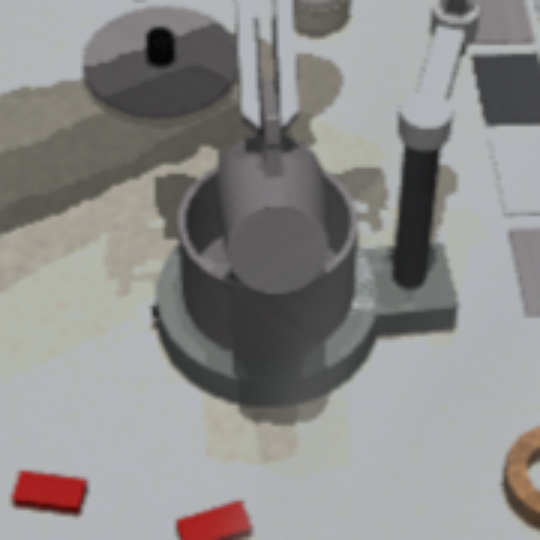

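Run:
```python
from pour import *
s=lippose(1.95,.127,.028)
rows(s,[lippose(t,z,.028) for t,z in((1.85,.135),(1.7,.15),(1.55,.165),(1.4,.175),(1.3,.18))])
s=lippose(1.3,.18,.028);C2=np.r_[M-[0,.11],.175]
print();rows(s,[lippose(t,.265-(.265-.18)*t/1.3,.075-.047*t/1.3) for t in(1.15,1,.85,.7,.55,.4,.25,.1,0)])
s=pose(C2,0,0);C1=np.array([.4877,-.2953,.175])
print();rows(s,[pose(C2+(C1-C2)*x,-.13*x,0) for x in(.1,.25,.4,.55,.7,.82,.92,1)])
```

```text
[-0.04, 0.0, 0.015, 0.0, 0.016, 0.0]
[-0.104, 0.0, 0.034, 0.0, 0.04, 0.0]
[-0.16, 0.0, 0.054, 0.0, 0.064, 0.0]
[-0.192, 0.0, 0.084, 0.0, 0.088, 0.0]
[-0.203, 0.0, 0.107, 0.0, 0.104, 0.0]

[-0.052, 0.0, 0.02, 0.0, 0.024, 0.0]
[-0.097, 0.0, 0.041, 0.0, 0.048, 0.0]
[-0.134, 0.0, 0.064, 0.0, 0.072, 0.0]
[-0.164, 0.0, 0.086, 0.0, 0.096, 0.0]
[-0.186, 0.0, 0.106, 0.0, 0.119, 0.0]
[-0.202, 0.0, 0.125, 0.0, 0.143, 0.0]
[-0.211, 0.0, 0.14, 0.0, 0.167, 0.0]
[-0.213, 0.0, 0.15, 0.0, 0.191, 0.0]
[-0.212, -0.0, 0.154, 0.0, 0.207, 0.0]

[-0.068, -0.026, -0.086, -0.002, -0.0, 0.001]
[-0.171, -0.066, -0.215, -0.004, -0.0, 0.003]
[-0.274, -0.106, -0.344, -0.006, -0.0, 0.005]
[-0.377, -0.145, -0.472, -0.009, -0.0, 0.007]
[-0.479, -0.185, -0.601, -0.011, -0.0, 0.009]
[-0.561, -0.216, -0.704, -0.013, -0.0, 0.011]
[-0.63, -0.243, -0.79, -0.015, -0.0, 0.012]
[-0.684, -0.264, -0.858, -0.016, -0.0, 0.013]
```

play_rows --motion '[[[-0.04, 0, 0.015, 0, 0.016, 0, -1], [-0.104, 0, 0.034, 0, 0.04, 0, -1], [-0.16, 0, 0.054, 0, 0.064, 0, -1], [-0.192, 0, 0.084, 0, 0.088, 0, -1], [-0.203, 0, 0.107, 0, 0.104, 0, -1], [-0.203, 0, 0.107, 0, 0.104, 0, -1]]]'

```text
time_s: 25.65
ee_pos: [0.5488, 0.0021, 0.2431]
eef_rot: [3.137, 0.401, 1.563]
force: [-0.2, 0.6, -2.6]
grip_width: 0.0094
grip_force: 50.0
```

play_rows --motion '[[[-0.052, 0, 0.02, 0, 0.022, 0, -1], [-0.097, 0, 0.041, 0, 0.045, 0, -1], [-0.134, 0, 0.064, 0, 0.068, 0, -1], [-0.164, 0, 0.086, 0, 0.091, 0, -1], [-0.186, 0, 0.106, 0, 0.115, 0, -1], [-0.202, 0, 0.125, 0, 0.138, 0, -1], [-0.211, 0, 0.14, 0, 0.162, 0, -1], [-0.213, 0, 0.15, 0, 0.185, 0, -1], [-0.212, 0, 0.154, 0, 0.207, 0, -1], [-0.212, 0, 0.154, 0, 0.207, 0, -1]]]'

```text
time_s: 26.65
ee_pos: [0.5473, -0.0601, 0.2226]
eef_rot: [-3.129, -0.902, 1.557]
force: [-0.4, 0.2, -2.2]
grip_width: 0.0098
grip_force: 50.0
```

play_rows --motion '[[[-0.068, -0.026, -0.086, -0.002, 0, 0.001, -1], [-0.171, -0.066, -0.215, -0.004, 0, 0.003, -1], [-0.274, -0.106, -0.344, -0.006, 0, 0.005, -1], [-0.377, -0.145, -0.472, -0.009, 0, 0.007, -1], [-0.479, -0.185, -0.601, -0.011, 0, 0.009, -1], [-0.561, -0.216, -0.704, -0.013, 0, 0.011, -1], [-0.63, -0.243, -0.79, -0.015, 0, 0.012, -1], [-0.684, -0.264, -0.858, -0.016, 0, 0.013, -1], [-0.684, -0.264, -0.858, -0.016, 0, 0.013, -1], [-0.684, -0.264, -0.858, -0.016, 0, 0.013, -1]]]'

```text
time_s: 27.65
ee_pos: [0.4822, -0.3328, 0.2263]
eef_rot: [-3.138, -0.895, 1.437]
force: [0.4, 0.0, -2.9]
grip_width: 0.0093
grip_force: 50.0
```

Run:
```python
from pour import *
o=get_obs();print(o['ee_pos'],o['force'].round(1))
for n in('top','side'):
    c,P=snap(n,n+'11.png');f=c['frame'].astype(int)
    p=P[sel(P,(.4877,-.295),(.25,.275),.05)];print(n,'cuprim',len(p),fitc(p,.033) if len(p)>20 else '')
    m=sel(P,(.487,-.295),(-.005,.012),.09)&(f[...,0]-f[...,2]>12);p=P[m];print('mat',len(p),p.min(0),p.max(0))
    if len(p)>50:
        h=cv2.convexHull((p[:,:2]*1000).astype(np.float32));print(cv2.minEnclosingCircle(h))
    m=sel(P,(.485,-.297),(-.01,.3),.2)
print(rel(g['p0'],R.from_matrix(g['r0'])))
a=cv2.imread('pics/top11.png')[210:300,250:350];b=cv2.imread('pics/side11.png')[360:480,200:360]
d=cv2.imread('pics/side11.png')[220:320,260:360]
cv2.imwrite('pics/c11.png',np.clip(1.6*np.hstack([cv2.resize(k,(266,266),interpolation=cv2.INTER_CUBIC) for k in(a,d,b)]),0,255).astype(np.uint8))
```

```text
[ 0.48223082 -0.33277711  0.22628981] [ 0.4  0.  -2.9]
top cuprim 398 [ 0.48600723 -0.29209232]
mat 1050 [ 0.43421214 -0.33910277 -0.00490011] [ 0.53429483 -0.24358225  0.01195459]
((483.3221130371094, -294.8519592285156), 51.47542953491211)
side cuprim 993 [ 0.48930755 -0.29592057]
mat 752 [ 0.4095395  -0.30824328 -0.00465971] [ 0.53892918 -0.24708527  0.00821039]
((474.2343444824219, -295.59088134765625), 65.31739044189453)
[-5.360e-01 -8.000e-04  4.208e-01 -4.000e-04  2.000e-04  1.000e-04]
```

View pics/c11.png

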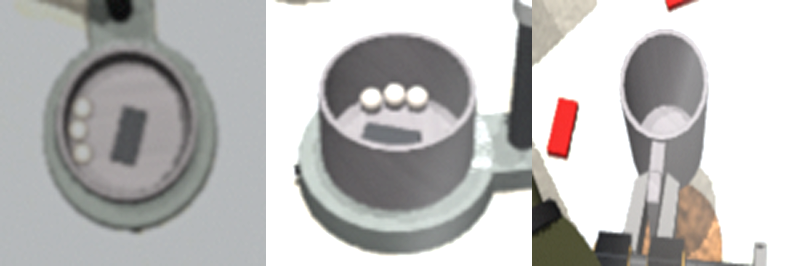

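The pot (left and middle crops) holds three balls and the coupon, and the cup (right) is empty. Set the cup back on the mat.

play_rows --motion '[[[-0.1, 0, 0.08, 0, 0, 0, -1], [-0.2, 0, 0.16, 0, 0, 0, -1], [-0.3, 0, 0.236, 0, 0, 0, -1], [-0.4, 0, 0.315, 0, 0, 0, -1], [-0.47, 0, 0.37, 0, 0, 0, -1], [-0.51, 0, 0.4, 0, 0, 0, -1], [-0.53, 0, 0.416, 0, 0, 0, -1], [-0.534, 0, 0.419, 0, 0, 0, -1], [-0.534, 0, 0.419, 0, 0, 0, -1], [-0.534, 0, 0.419, 0, 0, 0, -1]]]'

```text
time_s: 28.75
ee_pos: [0.4818, -0.3353, 0.0579]
eef_rot: [3.14, -0.896, 1.44]
force: [-0.0, 1.1, -1.8]
grip_width: 0.0097
grip_force: 50.0
```

play_rows --motion '[[[0, 0, 0, 0, 0, 0, -0.3], [0, 0, 0, 0, 0, 0, -0.1], [0, 0, 0, 0, 0, 0, -0.1], [0, 0, 0, 0, 0, 0, -0.1], [0, 0, -0.04, 0, 0, 0, -0.1], [0, 0, -0.12, 0, 0, 0, -0.1], [0, 0, -0.25, 0, 0, 0, -0.1], [0, 0, -0.42, 0, 0, 0, -0.1], [0, 0, -0.5, 0, 0, 0, -0.1]]]'

```text
time_s: 29.65
ee_pos: [0.4679, -0.4347, 0.1376]
eef_rot: [3.138, -0.895, 1.44]
force: [-1.0, -0.7, 0.3]
grip_width: 0.0425
grip_force: 0.0
```

Run:
```python
from pour import *
o=get_obs();print(o['ee_pos'],o['qpos'].round(2))
for n in('top','side'):
    c,P=snap(n,n+'12.png')
    p=P[sel(P,(.4877,-.295),(.085,.105),.045)];print(n,'cuprim',len(p),fitc(p,.033),p[:,2].max(), np.linalg.lstsq(np.c_[p[:,:2],np.ones(len(p))],p[:,2],rcond=None)[0])
    k=P[sel(P,(.4755,.348),(.028,.045),.12)];print('knob',len(k),k.mean(0))
    l=P[sel(P,(.4755,.348),(.009,.019),.12)];print('lid',len(l),l.mean(0),(l.min(0)+l.max(0))/2)
print(rel((.46,-.40,.30),R.from_euler('xyz',o['eef_rot'])))
```

```text
[ 0.46792424 -0.43468873  0.13756331] [-1.03  1.    0.78  0.58  2.05 -0.81]
top cuprim 228 [ 0.48547576 -0.29511753] 0.10185305838074155 [0.00485263 0.02434949 0.09856328]
knob 112 [0.50336972 0.36142157 0.03724863]
lid 1939 [0.47574718 0.34897796 0.01409917] [0.48442227 0.34508522 0.0139928 ]
side cuprim 550 [ 0.48909118 -0.29879816] 0.09748862561919669 [-0.00067214 -0.00016831  0.09234299]
knob 94 [0.50007776 0.35312761 0.03448685]
lid 1353 [0.48075653 0.34206935 0.01221114] [0.5030686  0.34569336 0.01394267]
[ 5.926e-01 -4.910e-02 -3.070e-01  1.000e-04  0.000e+00 -0.000e+00]
```

Run:
```python
from pour import *
from scipy.spatial.transform import Slerp
o=get_obs();p0=o['ee_pos'];r0=R.from_euler('xyz',o['eef_rot'])
def seg(pa,ra,pb,rb,n):
    s=Slerp([0,1],R.concatenate([ra,rb]));
    print('--',(ra.inv()*rb).magnitude())
    rows((pa,ra),[(np.array(pa)+(np.array(pb)-pa)*t,s(t)) for t in np.arange(1,n+1)/n])
a=(p0,r0);b=((.45,-.40,.28),r0);c=((.45,-.20,.32),down(1.9));d=((.47,.04,.32),down(2.4));e=((.4774,.3462,.12),down(2.8))
seg(*a,*b,4);seg(*b,*c,10);seg(*c,*d,6);seg(*d,*e,9)
k=np.load('k.npy');q=o['qpos']
for w in(b,c,d,e): q,er=ik(*w,k,q);print(q.round(2),er)
```

```text
-- 0.0
[0.132, -0.022, -0.065, 0.0, 0.0, 0.0]
[0.264, -0.044, -0.131, 0.0, 0.0, 0.0]
[0.395, -0.067, -0.196, 0.0, 0.0, 0.0]
[0.527, -0.089, -0.261, 0.0, 0.0, 0.0]
-- 0.9998308096181832
[0.062, -0.011, 0.052, 0.003, -0.014, -0.007]
[0.124, -0.021, 0.104, 0.007, -0.028, -0.014]
[0.186, -0.032, 0.155, 0.01, -0.042, -0.021]
[0.248, -0.043, 0.207, 0.013, -0.056, -0.027]
[0.311, -0.053, 0.259, 0.017, -0.07, -0.034]
[0.373, -0.064, 0.311, 0.02, -0.084, -0.041]
[0.435, -0.075, 0.363, 0.023, -0.098, -0.048]
[0.497, -0.085, 0.414, 0.027, -0.112, -0.055]
[0.559, -0.096, 0.466, 0.03, -0.126, -0.062]
[0.621, -0.107, 0.518, 0.033, -0.14, -0.069]
-- 0.49999999999999994
[0.147, 0.064, 0.0, 0.0, 0.0, -0.013]
[0.294, 0.129, 0.0, 0.0, 0.0, -0.026]
[0.441, 0.193, 0.0, -0.0, 0.0, -0.04]
[0.588, 0.257, 0.0, 0.0, 0.0, -0.053]
[0.736, 0.322, 0.0, 0.0, 0.0, -0.066]
[0.883, 0.386, 0.0, 0.0, 0.0, -0.08]
-- 0.3999999999999999
[0.09, 0.103, 0.089, -0.0, 0.0, -0.007]
[0.179, 0.205, 0.178, -0.0, 0.0, -0.014]
[0.268, 0.308, 0.267, 0.0, 0.0, -0.021]
[0.358, 0.41, 0.356, 0.0, 0.0, -0.028]
[0.448, 0.513, 0.444, 0.0, 0.0, -0.035]
[0.537, 0.615, 0.533, 0.0, 0.0, -0.042]
[0.626, 0.718, 0.622, -0.0, 0.0, -0.05]
[0.716, 0.821, 0.711, 0.0, 0.0, -0.057]
[0.806, 0.923, 0.8, 0.0, 0.0, -0.064]
[-1.    0.8   0.82  0.66  2.17 -0.67] 5.066356008454323e-12
[-0.42  0.1   1.46  0.    1.58 -0.75] 9.304473106485457e-10
[ 0.08  0.06  1.51  0.    1.57 -0.74] 4.6615152489603446e-15
[ 0.63  0.44  1.5  -0.    1.2  -0.6 ] 1.7883529565702678e-12
```

play_rows --motion '[[[0.13, -0.02, -0.065, 0, 0, 0, -0.1], [0.26, -0.04, -0.13, 0, 0, 0, -0.1], [0.39, -0.065, -0.195, 0, 0, 0, -0.1], [0.527, -0.09, -0.26, 0, 0, 0, -0.1], [0.527, -0.09, -0.26, 0, 0, 0, -0.1]]]'

```text
time_s: 30.25
ee_pos: [0.4508, -0.3969, 0.2831]
eef_rot: [3.134, -0.892, 1.446]
force: [0.2, -0.6, 0.9]
grip_width: 0.0425
grip_force: 0.0
```

play_rows --motion '[[[0.062, -0.011, 0.052, 0.003, -0.014, -0.007, 0], [0.124, -0.021, 0.104, 0.007, -0.028, -0.014, 0], [0.186, -0.032, 0.155, 0.01, -0.042, -0.021, 0], [0.248, -0.043, 0.207, 0.013, -0.056, -0.027, 0], [0.311, -0.053, 0.259, 0.017, -0.07, -0.034, 0], [0.373, -0.064, 0.311, 0.02, -0.084, -0.041, 0], [0.435, -0.075, 0.363, 0.023, -0.098, -0.048, 0], [0.497, -0.085, 0.414, 0.027, -0.112, -0.055, 0], [0.559, -0.096, 0.466, 0.03, -0.126, -0.062, 0], [0.621, -0.107, 0.518, 0.033, -0.14, -0.069, 0]]]'

```text
time_s: 31.25
ee_pos: [0.4498, -0.1967, 0.3181]
eef_rot: [3.141, 0.002, 1.907]
force: [1.5, -0.4, -0.6]
grip_width: 0.0475
grip_force: 0.0
```

play_rows --motion '[[[0.147, 0.064, 0, 0, 0, -0.013, 0], [0.294, 0.129, 0, 0, 0, -0.026, 0], [0.441, 0.193, 0, 0, 0, -0.04, 0], [0.588, 0.257, 0, 0, 0, -0.053, 0], [0.736, 0.322, 0, 0, 0, -0.066, 0], [0.883, 0.386, 0, 0, 0, -0.08, 0], [0.883, 0.386, 0, 0, 0, -0.08, 0], [0.883, 0.386, 0, 0, 0, -0.08, 0]]]'

```text
time_s: 32.05
ee_pos: [0.4688, 0.0428, 0.3183]
eef_rot: [3.141, -0.001, 2.408]
force: [-0.4, -0.6, -0.6]
grip_width: 0.047
grip_force: 0.0
```

Run:
```python
from pour import *
for n in('top','side'):
    c,P=snap(n)
    k=P[sel(P,(.4755,.348),(.028,.045),.03)];print('knob',len(k),k.mean(0))
r=down(2.8);
for p in((.4774,.3462,.12),(.4774,.3462,.005)):print(rel(p,r))
```

```text
knob 0 [nan nan nan]
knob 0 [nan nan nan]
[ 7.931e-01  9.246e-01  7.962e-01  2.000e-04 -1.000e-04 -6.280e-02]
[ 7.9280e-01  9.2410e-01  1.2562e+00  2.0000e-04 -1.0000e-04 -6.2800e-02]<stdin>:4: RuntimeWarning: Mean of empty slice.
  ret = um.true_divide(
```

Run:
```python
from pour import *
for n in('top','side'):
    c,P=snap(n,n+'13.png');f=c['frame'].astype(int)
    m=(P[...,2]>.028)&(P[...,2]<.043)&(f.max(-1)<60)&(abs(P[...,0]-.48)<.16)&(abs(P[...,1]-.36)<.14);k=P[m];print('knob',len(k),k.mean(0),k.min(0),k.max(0))
    m=(P[...,2]>.009)&(P[...,2]<.019)&(abs(P[...,0]-.48)<.16)&(abs(P[...,1]-.36)<.14);k=P[m];print('lid',len(k),k.mean(0),k.min(0),k.max(0))
cv2.imwrite('pics/c13.png',cv2.imread('pics/side13.png')[80:380,150:450])
```

```text
knob 86 [0.5330085  0.33301184 0.03689695] [0.51375361 0.31499851 0.02853183] [0.61399514 0.40319826 0.04266048]
lid 1929 [0.52562294 0.32677583 0.01402289] [0.32803876 0.23390351 0.00902785] [0.63818022 0.48712752 0.01897988]
knob 67 [0.52893846 0.32084147 0.03427638] [0.51917082 0.30946797 0.0281562 ] [0.53858831 0.33360042 0.04044698]
lid 1452 [0.53356657 0.32304186 0.01228707] [0.46614616 0.25796383 0.00904241] [0.63980995 0.41015539 0.01897762]
```

View pics/c13.png

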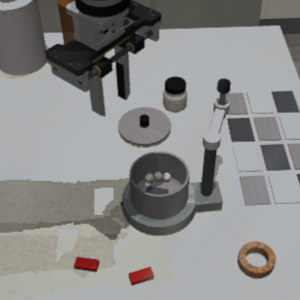

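The lid has been knocked aside. It now sits at crop (145,125), about (0.527, 0.323), still flat. Refine the position.

Run:
```python
from pour import *
for n in('top','side'):
    P,f=load(n)
    k=P[sel(P,(.527,.323),(.03,.043),.025)];print('knob',len(k),k.mean(0),(k.min(0)+k.max(0))/2)
    k=P[sel(P,(.527,.323),(.009,.019),.072)];print('lid',len(k),k.mean(0),(k.min(0)+k.max(0))/2)
r=down(2.8)
for p in((.5275,.3235,.12),(.5275,.3235,.005)):print(rel(p,r))
```

```text
knob 84 [0.52508255 0.32587631 0.03760672] [0.52457647 0.32669671 0.03671976]
lid 1888 [0.52535797 0.32589947 0.01405786] [0.52565728 0.32603745 0.01400574]
knob 66 [0.52952533 0.3216647  0.03485918] [0.53005331 0.32201787 0.03527288]
lid 1380 [0.52975102 0.31971571 0.01219989] [0.52988102 0.32203899 0.01400375]
[ 5.859e-01  9.916e-01  7.978e-01  2.000e-04 -0.000e+00 -6.300e-02]
[ 5.8570e-01  9.9090e-01  1.2578e+00  2.0000e-04 -0.0000e+00 -6.3000e-02]
```

play_rows --motion '[[[0.09, 0.15, 0.05, 0, 0, -0.01, 0], [0.19, 0.32, 0.12, 0, 0, -0.02, 0], [0.29, 0.49, 0.22, 0, 0, -0.03, 0], [0.39, 0.66, 0.34, 0, 0, -0.042, 0], [0.48, 0.81, 0.46, 0, 0, -0.052, 0], [0.55, 0.93, 0.6, 0, 0, -0.063, 0], [0.586, 0.991, 0.72, 0, 0, -0.063, 0], [0.586, 0.991, 0.8, 0, 0, -0.063, 0], [0.586, 0.991, 0.8, 0, 0, -0.063, 0], [0.586, 0.991, 0.8, 0, 0, -0.063, 0]]]'

```text
time_s: 33.25
ee_pos: [0.5277, 0.3237, 0.1206]
eef_rot: [3.14, 0.001, 2.801]
force: [0.4, 0.0, 0.5]
grip_width: 0.0471
grip_force: 0.0
```

Run:
```python
from pour import *
r=down(2.8)
for n in('side',):
    c,P=snap(n);k=P[sel(P,(.527,.323),(.03,.043),.025)];print('knob',len(k),k.mean(0))
for p in((.5275,.3237,.005),):print(rel(p,r))
```

```text
knob 65 [0.53026903 0.32152766 0.03527502]
[ 2.800e-03 -2.700e-03  4.662e-01  5.000e-04  3.000e-04  1.000e-04]
```

play_rows --motion '[[[0.003, 0, 0.15, 0, 0, 0, 0], [0.003, 0, 0.3, 0, 0, 0, 0], [0.003, 0, 0.4, 0, 0, 0, 0], [0.003, 0, 0.45, 0, 0, 0, 0], [0.003, 0, 0.464, 0, 0, 0, 0], [0.003, 0, 0.464, 0, 0, 0, 0]]]'

```text
time_s: 33.9
ee_pos: [0.5273, 0.325, 0.0053]
eef_rot: [3.138, 0.002, 2.801]
force: [0.4, 0.7, 1.4]
grip_width: 0.0469
grip_force: 0.0
```

play_rows --motion '[[[0, 0, 0, 0, 0, 0, -1], [0, 0, 0, 0, 0, 0, -1], [0, 0, 0, 0, 0, 0, -1], [0, 0, 0, 0, 0, 0, -1], [0, 0, 0, 0, 0, 0, -1], [0, 0, 0, 0, 0, 0, -1]]]' --grip_force 45

```text
time_s: 34.5
ee_pos: [0.5269, 0.3252, 0.0046]
eef_rot: [3.139, 0.001, 2.802]
force: [-0.7, 1.7, 7.2]
grip_width: 0.0231
grip_force: 45.0
```

play_rows --motion '[[[0, 0, -0.04, 0, 0, 0, -1], [0, 0, -0.15, 0, 0, 0, -1], [0, 0, -0.3, 0, 0, 0, -1], [0, 0, -0.45, 0, 0, 0, -1], [0, 0, -0.6, 0, 0, 0, -1], [0, 0, -0.7, 0, 0, 0, -1], [0, 0, -0.7, 0, 0, 0, -1], [0, 0, -0.7, 0, 0, 0, -1]]]'

```text
time_s: 35.3
ee_pos: [0.5259, 0.3244, 0.1779]
eef_rot: [3.141, -0.0, 2.802]
force: [0.9, 0.3, -3.6]
grip_width: 0.0235
grip_force: 45.0
```

Run:
```python
from pour import *
r=down(2.8);o=get_obs();print(o['ee_pos'],o['grip_width'],o['force'])
for n in('top','side'):
    c,P=snap(n,n+'14.png')
    for lo,hi in((.15,.22),):
        p=P[sel(P,(.5275,.3237),(lo,hi),.075)];print(n,len(p),p.mean(0) if len(p) else '',np.histogram(p[:,2],7,(lo,hi))[0])
        k=p[(p[:,2]<.2)];
        if len(k)>50:
            print(circ(k),(k.min(0)+k.max(0))/2)
            A=np.c_[k[:,:2],np.ones(len(k))];print('plane',np.linalg.lstsq(A,k[:,2],rcond=None)[0])
print(rel((.5493,.0894,.19),r))
```

```text
[0.52593995 0.32440996 0.17794523] 0.02347541458322552 [ 0.87873093  0.3437526  -3.6406619 ]
top 352 [0.55440819 0.30838084 0.1871836 ] [  0   0   1 314  37   0   0]
(array([0.52433099, 0.32454667]), np.float64(0.054026919163972766)) [0.53725255 0.32242165 0.18559756]
plane [-0.00208137  0.0038773   0.18714184]
side 1658 [0.52789248 0.31153608 0.18647959] [   0    0   14 1482   35   71   56]
(array([0.52760196, 0.31928074]), np.float64(0.04676083941379792)) [0.527723   0.32040794 0.18871416]
plane [-1.72864832e-04  1.04550270e-03  1.84337195e-01]
[-4.023e-01 -8.540e-01 -5.320e-02 -1.000e-04 -3.000e-04  3.000e-04]
```

play_rows --motion '[[[-0.04, -0.1, -0.05, 0, 0, 0, -1], [-0.11, -0.24, -0.05, 0, 0, 0, -1], [-0.19, -0.4, -0.05, 0, 0, 0, -1], [-0.27, -0.56, -0.05, 0, 0, 0, -1], [-0.33, -0.7, -0.05, 0, 0, 0, -1], [-0.38, -0.8, -0.05, 0, 0, 0, -1], [-0.402, -0.853, -0.05, 0, 0, 0, -1], [-0.402, -0.853, -0.05, 0, 0, 0, -1], [-0.402, -0.853, -0.05, 0, 0, 0, -1], [-0.402, -0.853, -0.05, 0, 0, 0, -1]]]'

```text
time_s: 36.4
ee_pos: [0.5498, 0.0912, 0.1906]
eef_rot: [3.14, -0.0, 2.803]
force: [0.3, 0.5, -2.3]
grip_width: 0.0232
grip_force: 45.0
```

Run:
```python
from pour import *
r=down(2.8);o=get_obs();print(o['ee_pos'],o['grip_width'])
for n in('side',):
    c,P=snap(n,n+'15.png')
    p=P[sel(P,(.551,.087),(.18,.215),.07)];k=p[abs(p[:,2]-np.median(p[:,2]))<.006];print(len(k),np.median(p[:,2]),(k.min(0)+k.max(0))/2,k.max(0)-k.min(0))
    q=P[sel(P,(.551,.087),(.1,.109),.066)];print('rim',(q.min(0)+q.max(0))/2)
for z in(.13,.1035):print(rel((.5493,.0897,z),r))
cv2.imwrite('pics/c15.png',cv2.resize(cv2.imread('pics/side15.png')[150:330,220:420],None,fx=2.5,fy=2.5))
```

```text
[0.5497725  0.09119506 0.19058084] 0.023228779510542707
2132 0.19821603593381038 [0.55177694 0.08581811 0.1982179 ] [0.12602395 0.1233942  0.01151158]
rim [0.55170378 0.07686502 0.1039563 ]
[ 0.     -0.0067  0.2427  0.0003  0.      0.0005]
[ 0.000e+00 -6.800e-03  3.487e-01  3.000e-04  0.000e+00  5.000e-04]
```

View pics/c15.png

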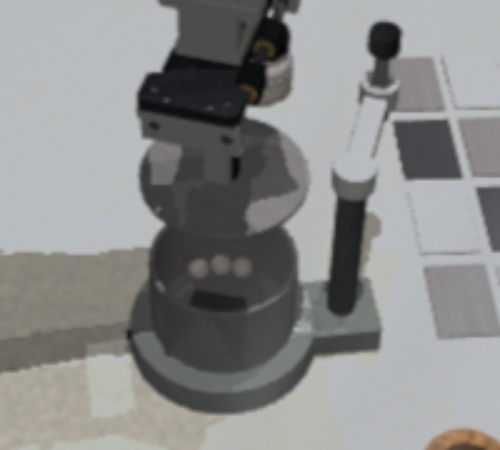

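The lid is level above the pot, centred to about 2 mm. Lower it.

play_rows --motion '[[[0, 0, 0.1, 0, 0, 0, -1], [0, 0, 0.19, 0, 0, 0, -1], [0, 0, 0.25, 0, 0, 0, -1], [0, 0, 0.28, 0, 0, 0, -1], [0, 0, 0.3, 0, 0, 0, -1], [0, 0, 0.32, 0, 0, 0, -1], [0, 0, 0.335, 0, 0, 0, -1], [0, 0, 0.345, 0, 0, 0, -1], [0, 0, 0.35, 0, 0, 0, -1], [0, 0, 0.35, 0, 0, 0, -1]]]'

```text
time_s: 37.45
ee_pos: [0.5501, 0.0902, 0.1035]
eef_rot: [3.14, 0.001, 2.802]
force: [0.1, -0.5, -2.6]
grip_width: 0.0229
grip_force: 45.0
```

play_rows --motion '[[[0, 0, 0.006, 0, 0, 0, -1], [0, 0, 0.01, 0, 0, 0, -1], [0, 0, 0.01, 0, 0, 0, -1]]]'

```text
time_s: 37.75
ee_pos: [0.5502, 0.0902, 0.1016]
eef_rot: [3.14, 0.001, 2.802]
force: [-3.8, -0.4, 4.3]
grip_width: 0.0233
grip_force: 45.0
```

play_rows --motion '[[[0, 0, 0, 0, 0, 0, -0.4], [0, 0, 0, 0, 0, 0, 0], [0, 0, 0, 0, 0, 0, 0], [0, 0, 0, 0, 0, 0, 0], [0, 0, -0.1, 0, 0, 0, 0], [0, 0, -0.25, 0, 0, 0, 0], [0, 0, -0.45, 0, 0, 0, 0], [0, 0, -0.65, 0, 0, 0, 0], [0, 0, -0.85, 0, 0, 0, 0], [0, 0, -0.9, 0, 0, 0, 0]]]'

```text
time_s: 38.75
ee_pos: [0.5507, 0.09, 0.3318]
eef_rot: [3.136, 0.008, 2.802]
force: [0.0, 0.1, -0.0]
grip_width: 0.0469
grip_force: 0.0
```

Run:
```python
from pour import *
o=get_obs();print(o['ee_pos'])
for n in('top','side'):
    c,P=snap(n,n+'16.png');f=c['frame'].astype(int)
    p=P[sel(P,(.5493,.0894),(.1,.118),.075)];print(n,len(p),p.mean(0),(p.min(0)+p.max(0))/2)
    A=np.c_[p[:,:2]-p[:,:2].mean(0),np.ones(len(p))];print(np.linalg.lstsq(A,p[:,2],rcond=None)[0])
    k=P[sel(P,(.5493,.0894),(.128,.142),.03)];print('knob',len(k),k.mean(0) if len(k) else '')
    m=sel(P,(.681,.187),(.24,.256),.03)&(f.max(-1)<60);p=P[m];print('head',len(p),p.mean(0))
```

```text
[0.55069977 0.08997456 0.33183124]
top 900 [0.52966536 0.10495655 0.11112973] [0.53522587 0.09561469 0.11072016]
[0.00755831 0.00374341 0.11112973]
knob 43 [0.54415626 0.09368952 0.13460556]
head 110 [0.67760721 0.19078385 0.24724791]
side 2369 [0.55188304 0.08319288 0.10923213] [0.55220154 0.08856349 0.10987545]
[0.0014134  0.00220005 0.10923213]
knob 103 [0.55198096 0.08644308 0.13250416]
head 95 [0.68161442 0.18671922 0.24488369]
```

Run:
```python
from pour import *
H=np.array([.6796,.1888]);c=np.array([.649,.094])
print('approach',rel((*H,.325),down(1.257)),rel((*H,.214),down(1.257)))
s=(np.r_[H,.214],down(1.257))
def w(a):
    a=np.radians(a);m=np.array([[np.cos(a),-np.sin(a)],[np.sin(a),np.cos(a)]]);return np.r_[c+m@(H-c),.214],down(1.257+a)
print('arc per 55deg');rows(s,[w(a) for a in np.arange(5.5,56,5.5)])
print(w(110.5))
```

```text
approach [-3.558e-01  5.452e-01  1.330e-02  8.000e-04  1.000e-04  2.459e-01] [-3.542e-01  5.438e-01  4.573e-01  8.000e-04  1.000e-04  2.459e-01]
arc per 55deg
[-0.002, -0.038, -0.0, 0.0, 0.0, -0.015]
[-0.007, -0.076, -0.0, 0.0, 0.0, -0.031]
[-0.017, -0.113, -0.0, 0.0, 0.0, -0.046]
[-0.029, -0.149, -0.0, 0.0, 0.0, -0.061]
[-0.045, -0.184, -0.0, 0.0, 0.0, -0.076]
[-0.065, -0.217, -0.0, 0.0, 0.0, -0.092]
[-0.087, -0.248, -0.0, 0.0, 0.0, -0.107]
[-0.112, -0.277, -0.0, 0.0, 0.0, -0.122]
[-0.14, -0.303, -0.0, 0.0, 0.0, -0.138]
[-0.17, -0.326, -0.0, 0.0, 0.0, -0.153]
(array([0.54948713, 0.08946251, 0.214     ]), Rotation.from_matrix(array([[-9.99032325e-01, -4.39819776e-02, -5.38623881e-18],
                            [-4.39819776e-02,  9.99032325e-01,  1.22346174e-16],
                            [ 0.00000000e+00,  1.22464680e-16, -1.00000000e+00]])))
```

play_rows --motion '[[[-0.04, 0.06, 0, 0, 0, 0.023, 0], [-0.08, 0.12, 0, 0, 0, 0.046, 0], [-0.12, 0.18, 0, 0, 0, 0.069, 0], [-0.16, 0.24, 0, 0, 0, 0.092, 0], [-0.2, 0.3, 0, 0, 0, 0.115, 0], [-0.24, 0.36, 0, 0, 0, 0.138, 0], [-0.28, 0.42, 0, 0, 0, 0.161, 0], [-0.32, 0.48, 0, 0, 0, 0.184, 0], [-0.34, 0.52, 0.01, 0, 0, 0.207, 0], [-0.356, 0.545, 0.013, 0, 0, 0.23, 0]]]'

```text
time_s: 39.85
ee_pos: [0.6795, 0.1893, 0.3191]
eef_rot: [-3.138, 0.0, 1.351]
force: [-0.1, -0.2, 0.0]
grip_width: 0.047
grip_force: 0.0
```

play_rows --motion '[[[0, 0, 0, 0, 0, 0.016, 0], [0, 0, 0, 0, 0, 0.016, 0], [0, 0, 0, 0, 0, 0.016, 0]]]'

```text
time_s: 40.15
ee_pos: [0.6791, 0.1886, 0.3213]
eef_rot: [-3.14, -0.001, 1.259]
force: [0.3, -0.1, 0.0]
grip_width: 0.0469
grip_force: 0.0
```

Run:
```python
from pour import *
print(rel((.6796,.1888,.214),down(1.257)))
```

```text
[ 1.100e-03  2.500e-03  4.291e-01 -2.000e-04 -1.000e-04  4.000e-04]
```

play_rows --motion '[[[0, 0, 0.1, 0, 0, 0, 0], [0, 0, 0.2, 0, 0, 0, 0], [0, 0, 0.3, 0, 0, 0, 0], [0, 0, 0.37, 0, 0, 0, 0], [0, 0, 0.41, 0, 0, 0, 0], [0, 0, 0.425, 0, 0, 0, 0], [0, 0, 0.425, 0, 0, 0, -1], [0, 0, 0.425, 0, 0, 0, -1], [0, 0, 0.425, 0, 0, 0, -1], [0, 0, 0.425, 0, 0, 0, -1]]]' --grip_force 6

```text
time_s: 41.15
ee_pos: [0.6796, 0.1889, 0.2177]
eef_rot: [3.14, -0.003, 1.256]
force: [0.5, 1.2, 2.3]
grip_width: 0.0258
grip_force: 6.0
```

play_rows --motion '[[[0, 0, 0, 0, 0, 0, -1], [0, 0, 0, 0, 0, 0, -1]]]'

```text
time_s: 41.35
ee_pos: [0.6795, 0.1889, 0.2175]
eef_rot: [3.14, -0.002, 1.256]
force: [0.6, 0.7, 4.9]
grip_width: 0.0257
grip_force: 6.0
```

play_rows --motion '[[[-0.002, -0.038, -0.012, 0, 0, -0.015, -1], [-0.007, -0.076, -0.012, 0, 0, -0.031, -1], [-0.017, -0.113, -0.012, 0, 0, -0.046, -1], [-0.029, -0.149, -0.012, 0, 0, -0.061, -1], [-0.045, -0.184, -0.012, 0, 0, -0.076, -1], [-0.065, -0.217, -0.012, 0, 0, -0.092, -1], [-0.087, -0.248, -0.012, 0, 0, -0.107, -1], [-0.112, -0.277, -0.012, 0, 0, -0.122, -1], [-0.14, -0.303, -0.012, 0, 0, -0.138, -1], [-0.17, -0.326, -0.012, 0, 0, -0.153, -1]]]'

```text
time_s: 42.35
ee_pos: [0.5884, 0.1732, 0.219]
eef_rot: [3.14, -0.0, 2.222]
force: [5.2, -2.0, -3.0]
grip_width: 0.0257
grip_force: 6.0
```

play_rows --motion '[[[-0.002, -0.038, 0, 0, 0, -0.015, -1], [-0.007, -0.076, 0, 0, 0, -0.031, -1], [-0.017, -0.113, 0, 0, 0, -0.046, -1], [-0.029, -0.149, 0, 0, 0, -0.061, -1], [-0.045, -0.184, 0, 0, 0, -0.076, -1], [-0.065, -0.217, 0, 0, 0, -0.092, -1], [-0.087, -0.248, 0, 0, 0, -0.107, -1], [-0.112, -0.277, 0, 0, 0, -0.122, -1], [-0.14, -0.303, 0, 0, 0, -0.138, -1]]]'

```text
time_s: 43.25
ee_pos: [0.5498, 0.0997, 0.2192]
eef_rot: [3.14, 0.002, 3.089]
force: [8.5, 1.3, -3.8]
grip_width: 0.0258
grip_force: 6.0
```

Run:
```python
from pour import *
o=get_obs();print(o['ee_pos'],o['force'])
for t in((.5493,.0875,.217),):print(rel(t,R.from_euler('xyz',o['eef_rot'])))
```

```text
[0.5497784  0.09974698 0.21916042] [ 8.45716099  1.29471385 -3.80548237]
[-0.0007 -0.049   0.0086  0.      0.      0.    ]
```

Push the last 10 mm against the stop, in small increments with a slight overtravel.

play_rows --motion '[[[0.005, -0.015, 0, 0, 0, -0.005, -1], [0.008, -0.03, 0, 0, 0, -0.008, -1], [0.008, -0.042, 0, 0, 0, -0.01, -1], [0.008, -0.048, 0, 0, 0, -0.01, -1], [0.008, -0.052, 0, 0, 0, -0.01, -1], [0.008, -0.052, 0, 0, 0, -0.01, -1]]]'

```text
time_s: 43.85
ee_pos: [0.5473, 0.0888, 0.2194]
eef_rot: [3.137, 0.003, -3.135]
force: [8.5, 12.2, -2.7]
grip_width: 0.0299
grip_force: 6.0
```

play_rows --motion '[[[0, 0.01, 0, 0, 0, 0, -0.3], [0, 0.01, 0, 0, 0, 0, 0], [0, 0.01, 0, 0, 0, 0, 0], [0, 0.01, 0, 0, 0, 0, 0], [0, 0.01, -0.1, 0, 0, 0, 0], [0, 0.01, -0.22, 0, 0, 0, 0], [0, 0.01, -0.26, 0, 0, 0, -1], [0, 0.01, -0.26, 0, 0, 0, -1], [0, 0.01, -0.26, 0, 0, 0, -1], [0, 0.01, -0.26, 0, 0, 0, -1]]]'

```text
time_s: 44.85
ee_pos: [0.5461, 0.0895, 0.2829]
eef_rot: [3.14, -0.001, -3.136]
force: [0.1, -0.3, 0.2]
grip_width: 0.0187
grip_force: 0.0
```

play_rows --motion '[[[0, 0, 0, 0, 0, 0, -1], [0, 0, 0, 0, 0, 0, -1], [0, 0, 0, 0, 0, 0, -1]]]'

```text
time_s: 45.15
ee_pos: [0.5464, 0.0896, 0.2842]
eef_rot: [3.14, 0.001, -3.136]
force: [-0.7, 0.8, -0.7]
grip_width: 0.0004
grip_force: 0.0
```

Run:
```python
from pour import *
c,P=snap('side','s17.png');f=c['frame'].astype(int)
o=get_obs();print(o['ee_pos'],o['grip_width'])
m=sel(P,(.5515,.0873),(.23,.256),.03)&(f.max(-1)<40);p=P[m];print('head',len(p),p.mean(0),p.min(0),p.max(0))
print(rel((.5493,.0894,.237),R.from_euler('xyz',o['eef_rot'])))
cv2.imwrite('pics/c17.png',cv2.resize(cv2.imread('pics/s17.png')[130:310,220:420],None,fx=2.5,fy=2.5))
```

```text
[0.5464293  0.0896016  0.28430121] 0.0006232713743724756
head 160 [0.54973389 0.0834066  0.24345958] [0.5393118  0.07503406 0.23118245] [0.56089234 0.09973236 0.25021875]
[-0.0113 -0.0012  0.1892  0.      0.      0.    ]
```

View pics/c17.png

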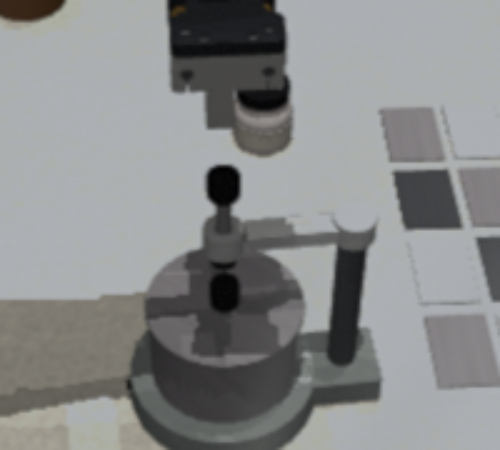

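Side view: the lid is seated flat and the plunger head (crop (223,185)) is directly above the knob (223,292). Push down.

play_rows --motion '[[[-0.006, 0, 0.08, 0, 0, 0, -1], [-0.006, 0, 0.15, 0, 0, 0, -1], [-0.006, 0, 0.19, 0, 0, 0, -1], [-0.006, 0, 0.22, 0, 0, 0, -1], [-0.006, 0, 0.25, 0, 0, 0, -1], [-0.006, 0, 0.27, 0, 0, 0, -1], [-0.006, 0, 0.28, 0, 0, 0, -1], [-0.006, 0, 0.285, 0, 0, 0, -1], [-0.006, 0, 0.285, 0, 0, 0, -1]]]'

```text
time_s: 46.1
ee_pos: [0.5481, 0.0897, 0.2132]
eef_rot: [3.14, 0.001, -3.136]
force: [-0.3, -0.3, 0.2]
grip_width: 0.0005
grip_force: 0.3
```

play_rows --motion '[[[0, 0, 0.006, 0, 0, 0, -1], [0, 0, 0.01, 0, 0, 0, -1], [0, 0, 0.01, 0, 0, 0, -1]]]'

```text
time_s: 46.4
ee_pos: [0.5483, 0.0898, 0.2125]
eef_rot: [3.14, 0.003, -3.136]
force: [-6.0, -1.6, 17.0]
grip_width: 0.0005
grip_force: 8.2
```

play_rows --motion '[[[0, 0, 0.004, 0, 0, 0, -1], [0, 0, 0.004, 0, 0, 0, -1], [0, 0, -0.1, 0, 0, 0, -1], [0, 0, -0.25, 0, 0, 0, -1], [0.1, 0, -0.4, 0, 0, 0, -1], [0.25, 0, -0.4, 0, 0, 0, -1], [0.4, 0, -0.4, 0, 0, 0, -1], [0.5, 0, -0.4, 0, 0, 0, -1], [0.5, 0, -0.4, 0, 0, 0, -1]]]'

```text
time_s: 47.3
ee_pos: [0.4213, 0.089, 0.3114]
eef_rot: [3.14, 0.003, -3.135]
force: [0.2, -0.1, -0.2]
grip_width: 0.0008
grip_force: 0.0
```

Run:
```python
from pour import *
for n in('side','top'):
    c,P=snap(n,n+'18.png');f=c['frame'].astype(int)
    m=sel(P,(.5493,.0894),(.2,.256),.03)&(f.max(-1)<40);p=P[m];print('head',len(p),p.mean(0) if len(p) else '',np.percentile(p[:,2],90) if len(p) else '')
    p=P[sel(P,(.5493,.0894),(.1,.118),.075)];print('lid',len(p),p.mean(0))
    p=P[sel(P,(.4877,-.295),(.085,.105),.045)];print(n,'cuprim',len(p),fitc(p,.033))
a=cv2.imread('pics/side18.png')
cv2.imwrite('pics/c18.png',a)
print(get_obs()['ee_pos'])
```

```text
head 165 [0.54994977 0.08353585 0.21879403] 0.22435708631480095
lid 2241 [0.55162946 0.07999579 0.10923472]
side cuprim 540 [ 0.4889687  -0.29876827]
head 102 [0.54678458 0.0906925  0.22499739] 0.2284877083200388
lid 2131 [0.54425004 0.08973909 0.11118834]
top cuprim 233 [ 0.48542283 -0.29512808]
[0.42322227 0.08890792 0.31090171]
```

View pics/c18.png

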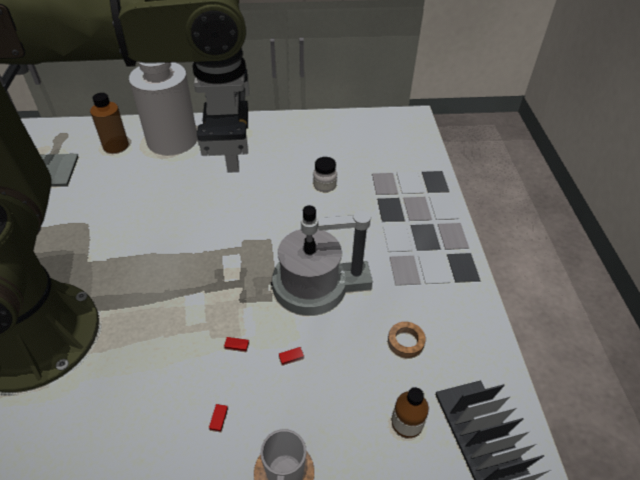

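The plunger has dropped 25 mm onto the knob. The lid is flat, the cup stands upright on its mat, the bystanders are in place and the robot is clear.

```bash
python3 -c "
from station import workorder
print(workorder.hand_in())"
```

```text
the job is handed in; nothing more can be done
None
```

The job is handed in, but the station gave no verdict: by my last measurements the coupon and three balls are in the pot, the lid is seated flat, the arm is home with the plunger about 25 mm down on the knob, the empty cup is upright on its mat, and the bystanders are as they stood.

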